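# Pull the called canisters for spraying

## Robot

A 7-joint arm with a two-finger parallel gripper is mounted at the origin on a cart in front of the work surface, level with it; the furniture and walls round the work are solid. World frame = base frame: x ahead of the robot, y to its left, z up, the work surface at z = 0. Lengths are in m, angles in rad, forces in N, time in s.
With the tool pointing down it reaches from about 0.4 to 0.9 m from the base axis. Payload 5.6 kg.
Tool frame: the origin (TCP) lies between the finger pads; the fingertips stand 19 mm ahead of it and the grasp point (between the pads) is the TCP (arm.tip_extent is the z of the fingertips in the tool frame, in m); z points along the fingers, y is the line along which they close (so a half turn about z gives the same grasp; the last joint's range is limited). The gripper opens to 92 mm and grips with 3 to 60 N. Pads are 20 mm wide; open, the fingers measure 128 mm over their backs; the gripper's body (75 mm by 189 mm) begins 69 mm behind the grasp point.
Start: joints at [1.239, 0.468, -0.012, 1.603, 0.006, 1.071, -0.056], TCP at [0.185, -0.623, 0.234] pointing down, gripper open.
Joint ranges: [-2.53, 2.53], [-0.31, 2.02], [-1.57, 1.55], [0.28, 2.44], [-1.29, 4.43], [0.15, 1.84], [-2.92, 2.92]. Speed limits (rad/s): [2.57, 2.57, 3.14, 3.14, 3.14, 3.14, 3.14].

## Interface

Orientations are given as a rotation vector (axis times angle).
In Python, from plant import arm, viewer, job gives the robot as it stands.
- The arm moves only by the tool drive_tool, never from a script. Its argument "motion" is a list of rows, each a list of 7 numbers: the shift along the tool's x, y, z scaled (see below), then the turn, a rotation vector about the tool's x, y, z scaled (see below), then the opening, from -1 (shut) to 1 (fully open). A call has 1 to 8 rows; each row shifts and turns the commanded pose from where the row before left it, along the tool's axes as they then stand; what a row does not reach is not made up. The controller multiplies each number of a shift by 0.5 m and each number of a turn by pi rad. A row lasts 1/10 s, in which the tool goes at most 50 mm and 8.59 degrees, less where a joint would pass 70% of its speed; a pose out of reach is approached as far as the arm can. A call with a number of a shift or a turn outside -1 to 1 is refused whole. A call with a gripper value outside its range is refused whole. The fingers move at their own pace and stop on an object; "force" is the grip in N (left out, the last holds). Time passes only in rows, so rows that do not move let the fingers close. It gives the time, the measured TCP pose, the force, the opening and the grip force at its end, in the units of the state.
- arm.get_state(): the state, without advancing time (a new reading comes with each control period).
- viewer.snapshot(name): name is "side" or "top"; returns a dict with "color" (384x512x3 uint8, red, green, blue), "fx", "fy", "cx", "cy" (pixels), "pose" (4x4, takes a point from camera to world coordinates). Camera axes: x right, y down, z forward; pixel columns grow to the right and rows downward; lengths in m; the calibration is good to about 2 mm. A picture is of the moment at which its call begins. There is no depth.
- job.sign_off(): hands the job in; it is judged then, once.
Trained networks look in the newest picture that a camera, given by its name, has taken for a name from the list of things; names that differ only in an ending like _2 or _b are one class to them, and where a whole thing is asked for, a point or a joint stands for the part that bears it (a point fixed in the world has none). Each returns a list of dicts, best first, with "p" (0 to 1); they miss things now and then, are a little off and sometimes report something else, mostly with a low value. They report only what shows in the picture. A call takes as long as a camera call.
- viewer.trace(label, camera): "region" (384x512 bool, what is visible of it) and "at" ([row, column] in pixels, amid what is visible of it).
The state is a dict: "time_s": time; "joint_pos": joint angles; "qvel": joint speeds; "joint_torque": joint torques, N m; "position": TCP position; "ee_rot": TCP orientation; "wrist_force": force on the tool from outside, world axes, zero at the start; "moment": the same for the moment, N m; "finger_gap": finger opening in m; "finger_force": force on a finger pad.
Only numpy, scipy, OpenCV 4.12 (cv2) and the standard library are available. Lean on these libraries where they do the work, as an engineer would, in place of code of your own. Each camera call takes 0.05 s, during which the arm holds its last target. There are 200 camera calls.

## Task

Two or three test tiles stand in front of the tightly packed row of canisters, and each tile calls for the canister that it stands in front of at the start. Move every tile onto the wooden board, and bring each called canister there too: tip it outward by its top until it leans on its bevelled foot, lift it out of the row while tipped, and stand it upright on the board right next to its own tile. Leave the tiles upright and the other canisters standing in the rack, let no canister fall over, and do not disturb the other things on the table.

Things in the scene. Friction and masses are not known exactly. Their poses are not given: they have to be found in the camera images.
- rack: low plywood rack, fixed; five canisters stand in it in a tight row along its y (2 mm gaps). Origin: underside centre; -x is its front, z up. Floor top at z = 10 mm; front lip at x = -68 to -60 mm, up to z = 16 mm; back rail at x = 50 to 58 mm, up to z = 42 mm; end cheeks up to z = 80 mm
- board: light wooden ware board, fixed, 220 mm (x) by 300 mm (y), top face at z = 22 mm. Origin: centre at table level; -x faces the robot; empty at the start
- can_a: one of five identical tip-out canisters: white plastic box, grey press lid, 92 mm deep (x), 50 mm wide (y), 130 mm high, 0.3 to 0.6 kg, centre of mass 50 mm up. Origin: underside centre; -x is its front, z up. The lower front edge is cut away: flat foot from x = -8 to +46 mm, then a 30-degree bevel that rises to z = 22 mm at the front face, x = -46 mm
- can_b: canister identical to can_a. How all five behave: each stands upright, or tipped 30 degrees forward on its bevel. Pulled forward from behind its top (the rear face is free there), it turns about its foot's edge x = -8 mm; past 9 degrees it drops onto the bevel by itself and stays so
- can_c: canister identical to can_a. Once one is tipped, its top stands 65 mm out in front of the row, and its sides (50 mm apart) can be gripped there, near the top front corner
- can_d: canister identical to can_a
- can_e: canister identical to can_a
- tile_a: inverted-T ceramic test tile, terracotta with a white-dipped top, 60 mm (x) by 40 mm (y), 46 mm high, 70 g; origin: underside centre, z up. Foot 8 mm thick; the upright fin in the middle is 10 mm thick (x) and 36 mm long (y). At the start it stands on the table in front of its canister, can_a (centres 135 to 150 mm apart); absent (None) in some runs
- tile_b: inverted-T ceramic test tile, terracotta with a white-dipped top, 60 mm (x) by 40 mm (y), 46 mm high, 70 g; origin: underside centre, z up. Foot 8 mm thick; the upright fin in the middle is 10 mm thick (x) and 36 mm long (y). At the start it stands on the table in front of its canister, can_b (centres 135 to 150 mm apart); absent (None) in some runs
- tile_c: inverted-T ceramic test tile, terracotta with a white-dipped top, 60 mm (x) by 40 mm (y), 46 mm high, 70 g; origin: underside centre, z up. Foot 8 mm thick; the upright fin in the middle is 10 mm thick (x) and 36 mm long (y). At the start it stands on the table in front of its canister, can_c (centres 135 to 150 mm apart); absent (None) in some runs
- tape: bystander: roll of masking tape lying flat, 104 mm wide, 24 mm high, at the back; not to be disturbed
- jar: bystander: oxide jar with screw lid, 58 mm wide, 80 mm high, at the back; not to be disturbed
- kidney: bystander: flat rubber kidney, 48x104x9 mm, to the right of the board; not to be disturbed
- timer: bystander: small standing timer, 24x64x64 mm, at the near right; not to be disturbed

How it is judged:
At the end, for the whole second after the job is handed in: Each tile present and the canister it called stand upright (0.08 rad) on the board, the tile's centre over it, the pair's centres at most 145 mm apart horizontally; the other canisters stand upright in the rack within 30 mm of their start; the canisters are at rest (angle between each of can_a, can_b, can_c, can_d, can_e, tile_a, tile_b, tile_c's own z axis and vertical below 0.08 rad and linear speed of each of can_a, can_b, can_c, can_d, can_e below 0.02 m/s and x of tile_a in the frame of board between -0.11 and 0.11 m and y of tile_a in the frame of board between -0.15 and 0.15 m and z of tile_a in the frame of board between 0.017 and 0.027 m and horizontal distance between can_a and tile_a below 0.145 m and z of can_a in the frame of tile_a between -0.013 and 0.013 m and (height (world z) of tile_a above -2 m or distance of can_a from where it was at the start of the episode below 0.03 m) and x of tile_b in the frame of board between -0.11 and 0.11 m and y of tile_b in the frame of board between -0.15 and 0.15 m and z of tile_b in the frame of board between 0.017 and 0.027 m and horizontal distance between can_b and tile_b below 0.145 m and z of can_b in the frame of tile_b between -0.013 and 0.013 m and (height (world z) of tile_b above -2 m or distance of can_b from where it was at the start of the episode below 0.03 m) and x of tile_c in the frame of board between -0.11 and 0.11 m and y of tile_c in the frame of board between -0.15 and 0.15 m and z of tile_c in the frame of board between 0.017 and 0.027 m and horizontal distance between can_c and tile_c below 0.145 m and z of can_c in the frame of tile_c between -0.013 and 0.013 m and (height (world z) of tile_c above -2 m or distance of can_c from where it was at the start of the episode below 0.03 m) and distance of each of can_d, can_e from where it was at the start of the episode below 0.03 m); the robot touches nothing.
It fails at once if a canister is lifted up out of the row while standing straight (not tipped outward) ((z of can_a in the frame of rack between 0.045 and 0.135 m and angle between can_a's own z axis and vertical below 0.2 rad and x of can_a in the frame of rack between -0.05 and 0.06 m and y of can_a in the frame of rack between -0.13 and 0.13 m) or (z of can_b in the frame of rack between 0.045 and 0.135 m and angle between can_b's own z axis and vertical below 0.2 rad and x of can_b in the frame of rack between -0.05 and 0.06 m and y of can_b in the frame of rack between -0.13 and 0.13 m) or (z of can_c in the frame of rack between 0.045 and 0.135 m and angle between can_c's own z axis and vertical below 0.2 rad and x of can_c in the frame of rack between -0.05 and 0.06 m and y of can_c in the frame of rack between -0.13 and 0.13 m) or (z of can_d in the frame of rack between 0.045 and 0.135 m and angle between can_d's own z axis and vertical below 0.2 rad and x of can_d in the frame of rack between -0.05 and 0.06 m and y of can_d in the frame of rack between -0.13 and 0.13 m) or (z of can_e in the frame of rack between 0.045 and 0.135 m and angle between can_e's own z axis and vertical below 0.2 rad and x of can_e in the frame of rack between -0.05 and 0.06 m and y of can_e in the frame of rack between -0.13 and 0.13 m)).
It fails at once if a canister falls over (leans more than 63 degrees) (angle between any of can_a, can_b, can_c, can_d, can_e's own z axis and vertical above 1.1 rad).
It fails at once if a bystander (tape, jar, kidney, timer) is moved more than 40 mm (distance of any of tape, jar, kidney, timer from where it was at the start of the episode above 0.04 m).
Of tile_a, tile_b, tile_c only 2 to 3 are there at a start; the rules pass over those that are not, and their reading is None.
At some moment in a run one of tile_a, tile_b, tile_c may be knocked a few centimetres aside while the robot is not near it.
It also fails if it takes over 210 s, if anything falls off the work surface, if the arm or the gripper's body presses on something with over 40 N, if the wrist force passes 120 N, or if a joint passes its speed limit or range.

## Working session

There is one attempt and no reset: what is moved stays moved. The work goes in short steps, Python scripts to look and compute and a tool call to move; the robot and the scene stay as the last step left them, time stands still between calls to the robot, and variables do not carry over. Pictures are saved under pics/ and viewed, at most 14 in all, crops included, and the job is handed in when it is done.

Besides the shell and the picture viewer there is one more tool, called after ">>>" by a JSON object that holds its "api" and its "payload", one argument or row to a line. drive_tool: Moves the arm, as the interface text tells. Its arguments: {"type":"object","properties":{"motion":{"type":"array","items":{"type":"array","items":{"type":"number","minimum":-1,"maximum":1}}},"force":{"type":"number"}},"required":["motion"]}

```bash
mkdir -p pics; ls
cat > h.py <<'E'
import numpy as np, cv2
from scipy.spatial.transform import Rotation as R
from plant import arm, viewer, job
def ray(s,rc):
    d=np.array([(rc[1]-s['cx'])/s['fx'],(rc[0]-s['cy'])/s['fy'],1.0]); P=np.array(s['pose']); return P[:3,3],P[:3,:3]@d
def atz(s,rc,z):
    o,d=ray(s,rc); return o+d*(z-o[2])/d[2]
def proj(s,p):
    P=np.array(s['pose']); c=P[:3,:3].T@(np.array(p)-P[:3,3]); return np.array([s['cy']+s['fy']*c[1]/c[2],s['cx']+s['fx']*c[0]/c[2]])
def save(s,n,box=None,k=1):
    im=s['color'][:,:,::-1]
    if box: im=im[box[0]:box[1],box[2]:box[3]]
    cv2.imwrite('pics/'+n,cv2.resize(im,None,fx=k,fy=k,interpolation=cv2.INTER_CUBIC))
E
python3 - <<'E'
from h import *
np.set_printoptions(precision=3,suppress=True)
for n in('top','side'):
    s=viewer.snapshot(n); save(s,n+'0.png',k=1.5)
    print(n,s['fx'],s['cx'],s['cy'],np.array(s['pose']))
    for l in('tile_a','can_a','board','rack'):
        for r in viewer.trace(l,n): print(l,round(r['p'],2),np.round(r['at']),r['region'].sum(), atz(s,r['at'],{'t':.046,'c':.14,'b':.022,'r':.02}[l[0]]))
st=arm.get_state(); print(st, arm.tip_extent)
E
```

```text
pics
top 416.17541264165624 257.3769367594315 189.96066107378996 [[-0.001 -0.979  0.204  0.275]
 [-1.     0.001  0.002 -0.049]
 [-0.002 -0.204 -0.979  1.357]
 [ 0.     0.     0.     1.   ]]
tile_a 0.71 [173. 155.] 644 [0.606 0.287 0.046]
tile_a 0.57 [219. 186.] 254 [0.456 0.18  0.046]
tile_a 0.47 [216. 200.] 244 [0.465 0.137 0.046]
can_a 0.93 [166. 189.] 621 [0.605 0.16  0.14 ]
can_a 0.87 [161. 205.] 619 [0.62  0.111 0.14 ]
can_a 0.86 [167. 174.] 629 [0.601 0.207 0.14 ]
can_a 0.57 [171. 155.] 642 [0.588 0.262 0.14 ]
board 0.91 [202. 297.] 6116 [ 0.512 -0.175  0.022]
rack 0.72 [189. 188.] 951 [0.559 0.181 0.02 ]
side 480.50841161549226 255.27169542474738 187.50237212410576 [[-0.532  0.56  -0.635  1.498]
 [ 0.847  0.349 -0.402  0.543]
 [-0.004 -0.751 -0.66   1.04 ]
 [ 0.     0.     0.     1.   ]]
tile_a 0.45 [248. 241.] 748 [0.777 0.04  0.046]
can_a 0.97 [227. 348.] 943 [0.636 0.281 0.14 ]
can_a 0.93 [216. 291.] 907 [0.682 0.137 0.14 ]
can_a 0.86 [221. 310.] 934 [0.669 0.188 0.14 ]
can_a 0.68 [230. 366.] 953 [0.624 0.326 0.14 ]
can_a 0.67 [224. 326.] 961 [0.658 0.229 0.14 ]
board 0.72 [181. 234.] 4165 [ 0.529 -0.15   0.022]
rack 0.72 [253. 332.] 1749 [0.638 0.249 0.02 ]
{'time_s': 0.5, 'joint_pos': array([ 1.239,  0.468, -0.012,  1.603,  0.006,  1.071, -0.056]), 'qvel': array([ 0.002, -0.002, -0.003, -0.002,  0.   ,  0.001, -0.   ]), 'joint_torque': array([ -0.   , -51.998,  -0.012, -24.384,  -0.057,   0.012,   0.   ]), 'position': array([ 0.185, -0.623,  0.234]), 'ee_rot': array([-3.109, -0.452,  0.   ]), 'wrist_force': array([-0.324, -0.131,  0.039]), 'moment': array([-0.001,  0.014, -0.036]), 'finger_force': 0.0, 'finger_gap': 0.09178651853395908} 0.019
```

View pics/top0.png

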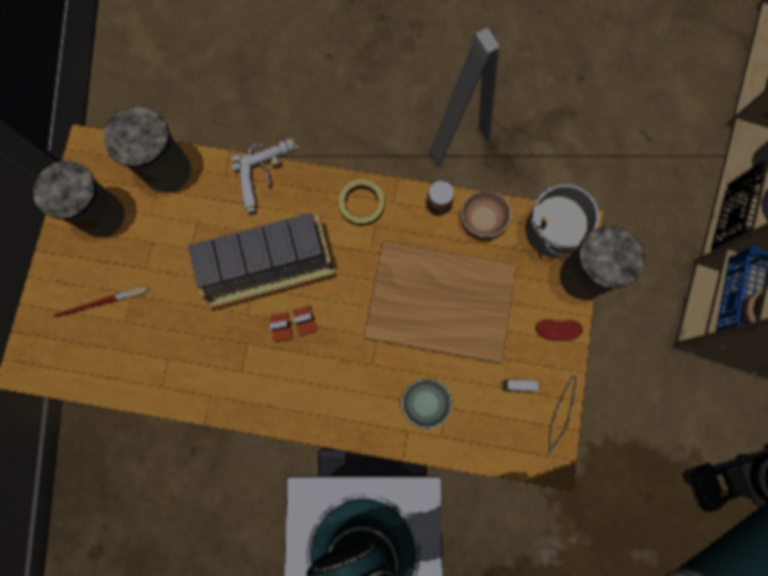

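View pics/side0.png

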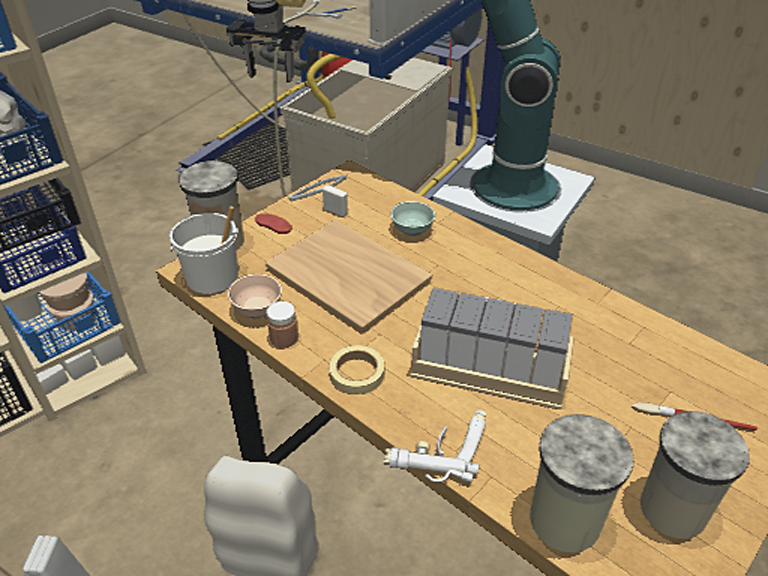

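Top: five canisters in the rack at about rows 140–205, cols 127–220 (native pixels). Two tiles stand in front at (216,186) and (213,202). The board spans cols 245–345, and the robot side is at the bottom. Side: the rear of the row shows, and the tiles are hidden behind it. Next I crop closer to pick corners.

Run:
```python
from h import *
a=viewer.snapshot('top'); b=viewer.snapshot('side')
A=cv2.resize(a['color'][130:235,120:230,::-1],None,fx=5,fy=5,interpolation=cv2.INTER_CUBIC)
A=cv2.convertScaleAbs(A,alpha=1.8,beta=20)
B=cv2.resize(b['color'][185:270,265:390,::-1],None,fx=5,fy=5,interpolation=cv2.INTER_CUBIC)
cv2.imwrite('pics/cA.png',A);cv2.imwrite('pics/cB.png',B)
```

```text
(no output)
```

View pics/cA.png

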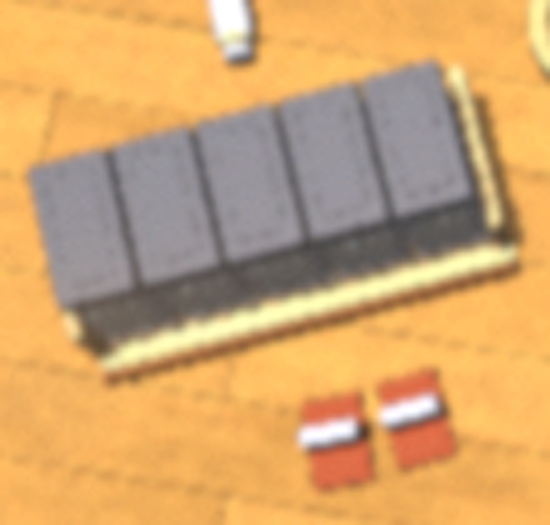

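View pics/cB.png

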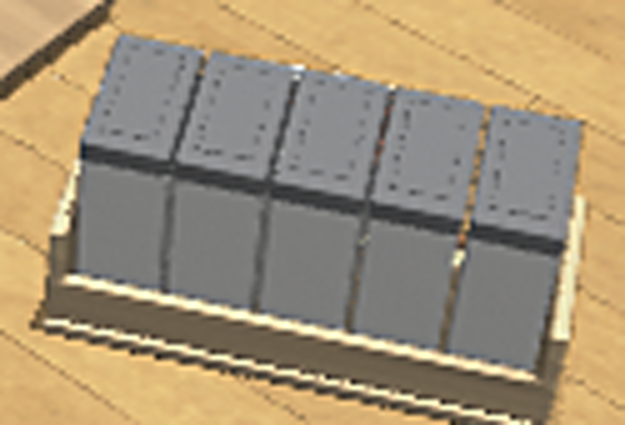

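Run:
```python
from h import *
from scipy.optimize import least_squares
np.set_printoptions(precision=4,suppress=True)
a=viewer.snapshot('top'); b=viewer.snapshot('side')
c=lambda p,o:np.array([p[1]/5+o[0]-.4,p[0]/5+o[1]-.4])
loc=[(.046,.129),(.046,-.129),(-.046,-.129),(-.046,.129)]
pa=[c(p,(130,120)) for p in[(30,170),(437,62),(472,197),(63,305)]]
pb=[c(p,(185,265)) for p in[(562,240),(82,145),(120,35),(580,120)]]
def w(t,l,z): return [t[0]+np.cos(t[2])*l[0]-np.sin(t[2])*l[1],t[1]+np.sin(t[2])*l[0]+np.cos(t[2])*l[1],z]
def f(t,ca=1,cb=1): return np.concatenate([ca*(proj(a,w(t,l,.14))-p) for l,p in zip(loc,pa)]+[cb*(proj(b,w(t,l,.14))-p) for l,p in zip(loc,pb)])
for k in((1,1),(1,0),(0,1)):
    r=least_squares(lambda t:f(t,*k),[.6,.16,.2]); print(k,r.x,r.fun)
t=least_squares(f,[.6,.16,.2]).x
Ri=np.array([[np.cos(t[2]),np.sin(t[2])],[-np.sin(t[2]),np.cos(t[2])]])
for nm,top,foot in(('L',(330,430),[(300,402),(360,392),(375,478),(322,490)]),('R',(410,409),[(378,381),(435,370),(455,455),(400,470)])):
    T=atz(a,c(top,(130,120)),.046); F=np.mean([atz(a,c(q,(130,120)),.004) for q in foot],0)
    print(nm,T,F,'rack',Ri@(T[:2]-t[:2]),Ri@(F[:2]-t[:2]))
print([np.round(w(t,(0,y),0),4) for y in(.104,.052,0,-.052,-.104)])
# board corners (from 1.5x picture)
B=[atz(a,(p[1]/1.5-.2,p[0]/1.5-.2),.022) for p in[(382,242),(517,264),(500,359),(366,338)]]
print(np.array(B),np.mean(B,0))
for l in('tape','jar','kidney','timer'):
    for r in viewer.trace(l,'top')[:1]: print(l,r['p'],r['at'],atz(a,r['at'],.02))
print(np.array([atz(a,(p[1]/1.5,p[0]/1.5),.05) for p in[(427,404)]]))
```

```text
(1, 1) [0.6047 0.2181 0.2736] [-0.8955 -0.6548 -1.3449  0.424  -0.3638  0.9505  0.7195 -0.8479 -0.297
  0.9559 -0.9925 -0.7583 -0.933  -0.3152 -0.1833  0.7556]
(1, 0) [0.6033 0.2179 0.2698] [-0.6153 -0.6089 -0.7822  0.5581  0.2449  0.9787  1.0383 -0.9129 -0.
  0.     -0.     -0.     -0.     -0.     -0.      0.    ]
(0, 1) [0.6068 0.2185 0.2788] [-0.     -0.     -0.      0.     -0.      0.      0.     -0.      0.1002
  0.961  -0.2886 -0.9561 -0.3279 -0.6582  0.1401  0.5817]
L [0.466  0.1817 0.046 ] [0.4652 0.1828 0.004 ] rack [-0.1435  0.0025] [-0.1438  0.0037]
R [0.4794 0.1312 0.046 ] [0.4794 0.1322 0.004 ] rack [-0.1442 -0.0498] [-0.1439 -0.0488]
[array([0.5766, 0.3182, 0.    ]), array([0.5907, 0.2681, 0.    ]), array([0.6047, 0.2181, 0.    ]), array([0.6188, 0.168 , 0.    ]), array([0.6328, 0.1179, 0.    ])]
[[ 0.652  -0.0369  0.022 ]
 [ 0.6014 -0.334   0.022 ]
 [ 0.3931 -0.2887  0.022 ]
 [ 0.4383 -0.0027  0.022 ]] [ 0.5212 -0.1656  0.022 ]
tape 0.78 [127.7, 233.7] [0.7701 0.0336 0.02  ]
jar 0.72 [129.0, 293.4] [ 0.7651 -0.1686  0.02  ]
kidney 0.8 [217.1, 370.2] [ 0.4643 -0.4117  0.02  ]
timer 0.44 [255.8, 345.1] [ 0.3405 -0.325   0.02  ]
[[ 0.2978 -0.1306  0.05  ]]
```

```bash
cat >> h.py <<'E'
RK=(0.6047,0.2181,0.2736); BD=(0.5212,-0.1656,-0.169)
def fr(F,x,y): c,s=np.cos(F[2]),np.sin(F[2]); return np.array([F[0]+c*x-s*y,F[1]+s*x+c*y])
def down(yaw_x,tilt=0):
    "tool down with x axis at yaw; tilt about world-horizontal axis so that tool z leans toward yaw direction of x"
    x=np.array([np.cos(yaw_x),np.sin(yaw_x),0]); z=np.array([0,0,-1.]); y=np.cross(z,x)
    M=np.array([x,y,z]).T
    return M@R.from_rotvec([0,tilt,0]).as_matrix()
def plan(wps):
    "wps: list of (pos or None, M or None); prints steps: turn (scaled) then shift (scaled) in tool axes, with number of rows needed"
    st=arm.get_state(); p=np.array(st['position']); M=R.from_rotvec(st['ee_rot']).as_matrix()
    print('now',np.round(p,4),'gap',round(st['finger_gap'],4),'t',st['time_s'],'F',np.round(st['wrist_force'],1))
    for q,N in wps:
        if N is not None:
            r=R.from_matrix(M.T@N).as_rotvec()/np.pi; n=int(np.ceil(np.linalg.norm(r)/.045)); M=N
            print('turn',np.round(r,4),'n',n,'row',np.round(r/max(n,1),4))
        if q is not None:
            q=np.array(q,float); d=M.T@(q-p)/.5; n=int(np.ceil(np.linalg.norm(d)/.09)); p=q
            print('shift',np.round(d,4),'n',n,'row',np.round(d/max(n,1),4))
E
python3 - <<'E'
from h import *
q=fr(RK,-.159,-.0493); print(q)
plan([((.45,-.4,.30),None),((q[0],q[1],.3),None),((q[0],q[1],.25),down(RK[2]+np.pi/2)),((q[0],q[1],.036),None)])
print(arm.get_state()['joint_pos'])
E
```

```text
[0.46493492 0.12767206]
now [ 0.1851 -0.6231  0.2336] gap 0.0919 t 0.9 F [-0.2  0.3  0.4]
shift [ 0.6349 -0.2768 -0.1329] n 8 row [ 0.0794 -0.0346 -0.0166]
shift [ 0.3291 -1.0031 -0.    ] n 12 row [ 0.0274 -0.0836 -0.    ]
turn [-0.      0.     -0.4952] n 12 row [-0.      0.     -0.0413]
shift [0.  0.  0.1] n 2 row [0.   0.   0.05]
shift [0.    0.    0.428] n 5 row [0.     0.     0.0856]
[ 1.23900401  0.46750489 -0.01162071  1.60270236  0.0060203   1.07140892
 -0.05629805]
```

>>> {"api": "drive_tool", "payload": {
  "motion": [
    [0.08,-0.034,-0.017,0,0,0,0.3],
    [0.08,-0.034,-0.017,0,0,0,0.3],
    [0.08,-0.034,-0.017,0,0,0,0.3],
    [0.08,-0.034,-0.017,0,0,0,0.3],
    [0.08,-0.034,-0.017,0,0,0,0.3],
    [0.08,-0.034,-0.017,0,0,0,0.3],
    [0.08,-0.034,-0.017,0,0,0,0.3],
    [0.08,-0.034,-0.017,0,0,0,0.3]
  ],
  "force": 20
}}

```text
time_s: 1.7
position: [0.4543, -0.4004, 0.3022]
ee_rot: [3.108, 0.452, 0.0]
wrist_force: [-0.4, -0.7, -0.4]
finger_gap: 0.0595
finger_force: 0.0
```

>>> {"api": "drive_tool", "payload": {
  "motion": [
    [0.027,-0.084,0,0,0,0,0.3],
    [0.027,-0.084,0,0,0,0,0.3],
    [0.027,-0.084,0,0,0,0,0.3],
    [0.027,-0.084,0,0,0,0,0.3],
    [0.027,-0.084,0,0,0,0,0.3],
    [0.027,-0.084,0,0,0,0,0.3],
    [0.027,-0.084,0,0,0,0,0.3],
    [0.027,-0.084,0,0,0,0,0.3]
  ]
}}

```text
time_s: 2.5
position: [0.4607, -0.0471, 0.3019]
ee_rot: [3.108, 0.452, 0.001]
wrist_force: [0.4, -0.4, 0.3]
finger_gap: 0.0597
finger_force: 0.0
```

>>> {"api": "drive_tool", "payload": {
  "motion": [
    [0,0,0,0,0,-0.0413,0.3],
    [0,0,0,0,0,-0.0413,0.3],
    [0,0,0,0,0,-0.0413,0.3],
    [0,0,0,0,0,-0.0413,0.3],
    [0,0,0,0,0,-0.0413,0.3],
    [0,0,0,0,0,-0.0413,0.3]
  ]
}}

```text
time_s: 3.1
position: [0.461, -0.0488, 0.3017]
ee_rot: [2.7, 1.605, 0.0]
wrist_force: [1.0, 0.8, 0.2]
finger_gap: 0.0597
finger_force: 0.0
```

>>> {"api": "drive_tool", "payload": {
  "motion": [
    [0,0,0,0,0,-0.0413,0.3],
    [0,0,0,0,0,-0.0413,0.3],
    [0,0,0,0,0,-0.0413,0.3],
    [0,0,0,0,0,-0.0413,0.3],
    [0,0,0,0,0,-0.0413,0.3],
    [0,0,0,0,0,-0.0413,0.3]
  ]
}}

```text
time_s: 3.7
position: [0.4609, -0.0488, 0.3017]
ee_rot: [1.889, 2.51, -0.0]
wrist_force: [0.0, -0.0, -0.4]
finger_gap: 0.0597
finger_force: 0.0
```

Run:
```python
from h import *
q=fr(RK,-.159,-.0493)
plan([((q[0],q[1],.25),down(RK[2]+np.pi/2)),((q[0],q[1],.036),None)])
print(arm.get_state()['joint_pos'])
```

```text
now [ 0.4609 -0.0488  0.3017] gap 0.0597 t 3.7 F [ 0.  -0.  -0.4]
turn [0.0001 0.0001 0.0021] n 1 row [0.0001 0.0001 0.0021]
shift [0.3376 0.1031 0.1034] n 5 row [0.0675 0.0206 0.0207]
shift [0.    0.    0.428] n 5 row [0.     0.     0.0856]
[ 0.49356363  0.11294398 -0.49118996  1.93350674  0.05966703  1.10887118
  0.25866437]
```

>>> {"api": "drive_tool", "payload": {
  "motion": [
    [0.0675,0.0206,0.0207,0,0,0.002,0.3],
    [0.0675,0.0206,0.0207,0,0,0,0.3],
    [0.0675,0.0206,0.0207,0,0,0,0.3],
    [0.0675,0.0206,0.0207,0,0,0,0.3],
    [0.0675,0.0206,0.0207,0,0,0,0.3],
    [0,0,0,0,0,0,0.3]
  ]
}}

```text
time_s: 4.3
position: [0.4644, 0.1323, 0.2491]
ee_rot: [-1.893, -2.504, -0.001]
wrist_force: [-0.7, 0.0, -0.7]
finger_gap: 0.0599
finger_force: 0.0
```

>>> {"api": "drive_tool", "payload": {
  "motion": [
    [0,0,0.07,0,0,0,0.3],
    [0,0,0.07,0,0,0,0.3],
    [0,0,0.07,0,0,0,0.3],
    [0,0,0.07,0,0,0,0.3],
    [0,0,0.05,0,0,0,0.3],
    [0,0,0,0,0,0,0.3]
  ]
}}

```text
time_s: 4.9
position: [0.4637, 0.126, 0.0823]
ee_rot: [-1.903, -2.495, 0.008]
wrist_force: [-0.6, 0.5, -0.2]
finger_gap: 0.0598
finger_force: 0.0
```

Run:
```python
from h import *
q=fr(RK,-.159,-.0493)
plan([((q[0],q[1],.036),down(RK[2]+np.pi/2))])
s=viewer.snapshot('top'); A=cv2.convertScaleAbs(s['color'][130:240,110:240,::-1],alpha=1.8,beta=20)
cv2.imwrite('pics/t1.png',cv2.resize(A,None,fx=5,fy=5,interpolation=cv2.INTER_CUBIC))
```

```text
now [0.4637 0.126  0.0823] gap 0.0598 t 4.9 F [-0.6  0.5 -0.2]
turn [-0.002   0.0001 -0.0018] n 1 row [-0.002   0.0001 -0.0018]
shift [0.0025 0.0034 0.0925] n 2 row [0.0013 0.0017 0.0463]
```

View pics/t1.png

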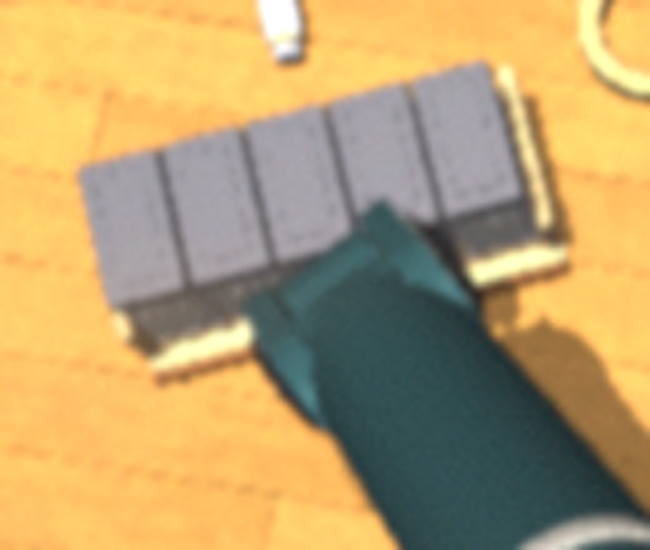

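The arm hides the gripper from above. Forces are near zero, so I go on down.

>>> {"api": "drive_tool", "payload": {
  "motion": [
    [0.0013,0.0017,0.03,0,0,-0.002,0.3],
    [0.0013,0.0017,0.03,0,0,0,0.3],
    [0,0,0.03,0,0,0,0.3],
    [0,0,0,0,0,0,0.3],
    [0,0,0,0,0,0,0.3]
  ]
}}

```text
time_s: 5.45
position: [0.467, 0.1294, 0.0398]
ee_rot: [-1.896, -2.505, 0.0]
wrist_force: [-0.2, -0.2, -0.5]
finger_gap: 0.06
finger_force: 0.0
```

>>> {"api": "drive_tool", "payload": {
  "motion": [
    [0,0,0,0,0,0,0.1],
    [0,0,0,0,0,0,-0.1],
    [0,0,0,0,0,0,-0.3],
    [0,0,0,0,0,0,-0.5],
    [0,0,0,0,0,0,-0.7],
    [0,0,0,0,0,0,-1],
    [0,0,0,0,0,0,-1],
    [0,0,0,0,0,0,-1]
  ]
}}

```text
time_s: 6.25
position: [0.4671, 0.1293, 0.0399]
ee_rot: [1.896, 2.505, 0.0]
wrist_force: [-0.7, 1.0, 1.1]
finger_gap: 0.0101
finger_force: 20.0
```

>>> {"api": "drive_tool", "payload": {
  "motion": [
    [0,0,-0.04,0,0,0,-1],
    [0,0,-0.08,0,0,0,-1],
    [0,0,-0.08,0,0,0,-1],
    [0,0,-0.08,0,0,0,-1],
    [0,0,0,0,0,0,-1]
  ]
}}

```text
time_s: 6.75
position: [0.4696, 0.1304, 0.1843]
ee_rot: [1.893, 2.5, 0.01]
wrist_force: [0.9, 0.6, -0.2]
finger_gap: 0.0101
finger_force: 20.0
```

Run:
```python
from h import *
b=fr(BD,-.055,-.08)
plan([((b[0],b[1],.19),down(BD[2]+np.pi/2)),((b[0],b[1],.06),None)])
print(arm.get_state()['joint_pos'],arm.get_state()['finger_force'])
```

```text
now [0.4696 0.1304 0.1843] gap 0.0101 t 6.75 F [ 0.9  0.6 -0.2]
turn [ 0.0028 -0.0003  0.1412] n 4 row [ 0.0007 -0.0001  0.0353]
shift [-0.7261  0.0913 -0.0114] n 9 row [-0.0807  0.0101 -0.0013]
shift [0.   0.   0.26] n 3 row [0.     0.     0.0867]
[ 0.18036022  0.32476908 -0.60885646  2.01322118  0.24496518  0.86526929
 -0.28794122] 19.9997940659523
```

>>> {"api": "drive_tool", "payload": {
  "motion": [
    [0,0,0,0.0007,0,0.0353,-1],
    [0,0,0,0.0007,0,0.0353,-1],
    [0,0,0,0.0007,0,0.0353,-1],
    [0,0,0,0.0007,0,0.0353,-1]
  ]
}}

```text
time_s: 7.15
position: [0.466, 0.1289, 0.1786]
ee_rot: [-2.401, -2.017, 0.014]
wrist_force: [-1.1, 1.2, -0.4]
finger_gap: 0.01
finger_force: 20.0
```

>>> {"api": "drive_tool", "payload": {
  "motion": [
    [-0.08,0.01,-0.001,0,0,0,-1],
    [-0.08,0.01,-0.001,0,0,0,-1],
    [-0.08,0.01,-0.001,0,0,0,-1],
    [-0.08,0.01,-0.001,0,0,0,-1],
    [-0.08,0.01,-0.001,0,0,0,-1],
    [-0.08,0.01,-0.001,0,0,0,-1],
    [-0.08,0.01,-0.001,0,0,0,-1],
    [-0.08,0.01,-0.001,0,0,0,-1]
  ]
}}

```text
time_s: 7.95
position: [0.4514, -0.1943, 0.183]
ee_rot: [-2.395, -2.022, 0.013]
wrist_force: [0.7, -0.4, -0.7]
finger_gap: 0.0101
finger_force: 20.0
```

>>> {"api": "drive_tool", "payload": {
  "motion": [
    [-0.08,0.01,-0.001,0,0,0,-1],
    [0,0,0,0,0,0,-1],
    [0,0,0,0,0,0,-1]
  ]
}}

```text
time_s: 8.25
position: [0.4498, -0.2335, 0.1833]
ee_rot: [-2.397, -2.019, 0.012]
wrist_force: [-0.8, 0.6, -0.6]
finger_gap: 0.0096
finger_force: 20.0
```

Run:
```python
from h import *
b=fr(BD,-.055,-.08)
plan([((b[0],b[1],.064),down(BD[2]+np.pi/2))])
```

```text
now [ 0.4498 -0.2335  0.1833] gap 0.0096 t 8.25 F [-0.8  0.6 -0.6]
turn [-0.0035  0.0003 -0.0006] n 1 row [-0.0035  0.0003 -0.0006]
shift [-0.0022  0.0079  0.2386] n 3 row [-0.0007  0.0026  0.0795]
```

>>> {"api": "drive_tool", "payload": {
  "motion": [
    [0,0.0026,0.06,-0.0035,0,0,-1],
    [0,0.0026,0.06,0,0,0,-1],
    [0,0.0026,0.06,0,0,0,-1],
    [0,0,0.04,0,0,0,-1],
    [0,0,0.016,0,0,0,-1],
    [0,0,0,0,0,0,-1],
    [0,0,0,0,0,0,-1]
  ]
}}

```text
time_s: 8.95
position: [0.4552, -0.2334, 0.0672]
ee_rot: [2.397, 2.025, 0.001]
wrist_force: [-0.4, 0.5, -0.7]
finger_gap: 0.0099
finger_force: 20.0
```

Run:
```python
from h import *
b=fr(BD,-.055,-.08)
plan([((b[0],b[1],.062),down(BD[2]+np.pi/2))])
```

```text
now [ 0.4552 -0.2334  0.0672] gap 0.0099 t 8.95 F [-0.4  0.5 -0.7]
turn [0.001  0.0006 0.0005] n 1 row [0.001  0.0006 0.0005]
shift [-0.0041 -0.0028  0.0104] n 1 row [-0.0041 -0.0028  0.0104]
```

>>> {"api": "drive_tool", "payload": {
  "motion": [
    [0,0,0.005,0,0,0,-1],
    [0,0,0.005,0,0,0,-1],
    [0,0,0,0,0,0,-1],
    [0,0,0,0,0,0,-1]
  ]
}}

```text
time_s: 9.35
position: [0.4549, -0.2342, 0.062]
ee_rot: [2.398, 2.024, 0.001]
wrist_force: [0.4, 0.2, 0.9]
finger_gap: 0.0099
finger_force: 20.0
```

>>> {"api": "drive_tool", "payload": {
  "motion": [
    [0,0,0,0,0,0,-0.3],
    [0,0,0,0,0,0,-0.1],
    [0,0,0,0,0,0,0.2],
    [0,0,-0.05,0,0,0,0.3],
    [0,0,-0.08,0,0,0,0.3],
    [0,0,-0.08,0,0,0,0.3],
    [0,0,-0.08,0,0,0,0.3],
    [0,0,0,0,0,0,0.3]
  ]
}}

```text
time_s: 10.15
position: [0.4574, -0.2349, 0.2119]
ee_rot: [2.391, 2.018, 0.006]
wrist_force: [-0.4, -0.4, -1.1]
finger_gap: 0.0596
finger_force: 0.0
```

Run:
```python
from h import *
q=fr(RK,-.1585,.003)
plan([((q[0],q[1],.21),None),(None,down(RK[2]+np.pi/2)),((q[0],q[1],.038),None)])
```

```text
now [ 0.4574 -0.2349  0.2119] gap 0.0596 t 10.15 F [-0.4 -0.4 -1.1]
shift [ 0.8123 -0.1508 -0.0023] n 10 row [ 0.0812 -0.0151 -0.0002]
turn [ 0.0034  0.0025 -0.1408] n 4 row [ 0.0008  0.0006 -0.0352]
shift [0.    0.    0.344] n 4 row [0.    0.    0.086]
```

>>> {"api": "drive_tool", "payload": {
  "motion": [
    [0.08,-0.015,0,0,0,0,0.3],
    [0.08,-0.015,0,0,0,0,0.3],
    [0.08,-0.015,0,0,0,0,0.3],
    [0.08,-0.015,0,0,0,0,0.3],
    [0.08,-0.015,0,0,0,0,0.3],
    [0.08,-0.015,0,0,0,0,0.3],
    [0.08,-0.015,0,0,0,0,0.3],
    [0.08,-0.015,0,0,0,0,0.3]
  ]
}}

```text
time_s: 10.95
position: [0.4482, 0.0932, 0.2053]
ee_rot: [2.399, 2.024, -0.001]
wrist_force: [-0.1, 0.8, -0.4]
finger_gap: 0.0596
finger_force: 0.0
```

>>> {"api": "drive_tool", "payload": {
  "motion": [
    [0.08,-0.015,0,0,0,0,0.3],
    [0.08,-0.015,0,0,0,0,0.3],
    [0,0,0,0.0008,0.0006,-0.0352,0.3],
    [0,0,0,0.0008,0.0006,-0.0352,0.3],
    [0,0,0,0.0008,0.0006,-0.0352,0.3],
    [0,0,0,0.0008,0.0006,-0.0352,0.3],
    [0,0,0,0,0,0,0.3]
  ]
}}

```text
time_s: 11.65
position: [0.4472, 0.173, 0.2049]
ee_rot: [-1.891, -2.496, 0.003]
wrist_force: [0.7, 0.1, 0.2]
finger_gap: 0.0597
finger_force: 0.0
```

>>> {"api": "drive_tool", "payload": {
  "motion": [
    [0,0,0.05,0,0,0,0.3],
    [0,0,0.06,0,0,0,0.3],
    [0,0,0.06,0,0,0,0.3],
    [0,0,0.06,0,0,0,0.3],
    [0,0,0,0,0,0,0.3],
    [0,0,0,0,0,0,0.3]
  ]
}}

```text
time_s: 12.25
position: [0.4463, 0.174, 0.0907]
ee_rot: [-1.893, -2.495, 0.003]
wrist_force: [-0.7, 0.2, 0.3]
finger_gap: 0.0597
finger_force: 0.0
```

Run:
```python
from h import *
q=fr(RK,-.1585,.003)
plan([((q[0],q[1],.04),down(RK[2]+np.pi/2))])
```

```text
now [0.4463 0.174  0.0907] gap 0.0597 t 12.25 F [-0.7  0.2  0.3]
turn [-0.0025 -0.0022 -0.0003] n 1 row [-0.0025 -0.0022 -0.0003]
shift [0.0053 0.0118 0.1014] n 2 row [0.0026 0.0059 0.0507]
```

>>> {"api": "drive_tool", "payload": {
  "motion": [
    [0.0053,0.0118,0.005,-0.0025,-0.0022,0,0.3],
    [0,0,0.04,0,0,0,0.3],
    [0,0,0.04,0,0,0,0.3],
    [0,0,0.016,0,0,0,0.3],
    [0,0,0,0,0,0,0.3],
    [0,0,0,0,0,0,0.3]
  ]
}}

```text
time_s: 12.85
position: [0.4524, 0.1785, 0.0411]
ee_rot: [1.897, 2.502, 0.004]
wrist_force: [1.2, 0.9, 0.2]
finger_gap: 0.0598
finger_force: 0.0
```

>>> {"api": "drive_tool", "payload": {
  "motion": [
    [0,0,0,0,0,0,0.1],
    [0,0,0,0,0,0,-0.1],
    [0,0,0,0,0,0,-0.3],
    [0,0,0,0,0,0,-0.5],
    [0,0,0,0,0,0,-0.7],
    [0,0,0,0,0,0,-1],
    [0,0,0,0,0,0,-1],
    [0,0,0,0,0,0,-1]
  ]
}}

```text
time_s: 13.65
position: [0.4517, 0.1779, 0.0402]
ee_rot: [1.897, 2.503, 0.001]
wrist_force: [0.6, -0.4, 0.8]
finger_gap: 0.0096
finger_force: 20.0
```

>>> {"api": "drive_tool", "payload": {
  "motion": [
    [0,0,-0.04,0,0,0,-1],
    [0,0,-0.08,0,0,0,-1],
    [0,0,-0.08,0,0,0,-1],
    [0,0,-0.08,0,0,0,-1],
    [0,0,0,0,0,0,-1]
  ]
}}

```text
time_s: 14.15
position: [0.4539, 0.1793, 0.1846]
ee_rot: [1.894, 2.499, 0.012]
wrist_force: [0.6, -0.3, -1.0]
finger_gap: 0.0099
finger_force: 20.0
```

Run:
```python
from h import *
b=fr(BD,-.055,.08)
plan([((b[0],b[1],.19),down(BD[2]+np.pi/2)),((b[0],b[1],.064),None)])
```

```text
now [0.4539 0.1793 0.1846] gap 0.0099 t 14.15 F [ 0.6 -0.3 -1. ]
turn [ 0.0031 -0.0006  0.1409] n 4 row [ 0.0008 -0.0001  0.0352]
shift [-0.4974  0.1386 -0.0109] n 6 row [-0.0829  0.0231 -0.0018]
shift [0.    0.    0.252] n 3 row [0.    0.    0.084]
```

>>> {"api": "drive_tool", "payload": {
  "motion": [
    [0,0,0,0.0008,0,0.0352,-1],
    [0,0,0,0.0008,0,0.0352,-1],
    [0,0,0,0.0008,0,0.0352,-1],
    [0,0,0,0.0008,0,0.0352,-1]
  ]
}}

```text
time_s: 14.55
position: [0.4506, 0.1774, 0.1789]
ee_rot: [-2.401, -2.017, 0.014]
wrist_force: [0.5, -1.0, -1.0]
finger_gap: 0.01
finger_force: 20.0
```

>>> {"api": "drive_tool", "payload": {
  "motion": [
    [-0.083,0.023,-0.002,0,0,0,-1],
    [-0.083,0.023,-0.002,0,0,0,-1],
    [-0.083,0.023,-0.002,0,0,0,-1],
    [-0.083,0.023,-0.002,0,0,0,-1],
    [-0.083,0.023,-0.002,0,0,0,-1],
    [-0.083,0.023,-0.002,0,0,0,-1],
    [0,0,0,0,0,0,-1],
    [0,0,0,0,0,0,-1]
  ]
}}

```text
time_s: 15.35
position: [0.4768, -0.0798, 0.1849]
ee_rot: [-2.398, -2.019, 0.013]
wrist_force: [0.1, 0.8, -0.7]
finger_gap: 0.0101
finger_force: 20.0
```

Run:
```python
from h import *
b=fr(BD,-.055,.08)
plan([((b[0],b[1],.066),down(BD[2]+np.pi/2))])
```

```text
now [ 0.4768 -0.0798  0.1849] gap 0.0101 t 15.35 F [ 0.1  0.8 -0.7]
turn [-0.0034  0.0005 -0.0007] n 1 row [-0.0034  0.0005 -0.0007]
shift [0.0059 0.0063 0.2378] n 3 row [0.002  0.0021 0.0793]
```

>>> {"api": "drive_tool", "payload": {
  "motion": [
    [0.002,0.002,0.06,-0.0034,0,0,-1],
    [0.002,0.002,0.06,0,0,0,-1],
    [0.002,0.002,0.06,0,0,0,-1],
    [0,0,0.04,0,0,0,-1],
    [0,0,0.016,0,0,0,-1],
    [0,0,0,0,0,0,-1],
    [0,0,0,0,0,0,-1]
  ]
}}

```text
time_s: 16.05
position: [0.4815, -0.0761, 0.0686]
ee_rot: [2.397, 2.026, 0.001]
wrist_force: [-0.3, 0.5, -0.3]
finger_gap: 0.0099
finger_force: 20.0
```

>>> {"api": "drive_tool", "payload": {
  "motion": [
    [0,0,0.005,0,0,0,-1],
    [0,0,0.005,0,0,0,-1],
    [0,0,0,0,0,0,-1],
    [0,0,0,0,0,0,-1]
  ]
}}

```text
time_s: 16.45
position: [0.4812, -0.077, 0.0633]
ee_rot: [2.398, 2.024, 0.0]
wrist_force: [0.2, 0.1, -1.2]
finger_gap: 0.0097
finger_force: 20.0
```

>>> {"api": "drive_tool", "payload": {
  "motion": [
    [0,0,0.001,0,0,0,-0.5],
    [0,0,0,0,0,0,-0.2],
    [0,0,0,0,0,0,0],
    [0,0,-0.05,0,0,0,0],
    [0,0,-0.08,0,0,0,0],
    [0,0,-0.08,0,0,0,0],
    [0,0,-0.08,0,0,0,-0.5],
    [0,0,-0.08,0,0,0,-1]
  ]
}}

```text
time_s: 17.25
position: [0.4804, -0.0764, 0.2492]
ee_rot: [2.398, 2.025, -0.0]
wrist_force: [-0.7, -0.1, -1.1]
finger_gap: 0.0323
finger_force: 0.0
```

Run:
```python
from h import *
q=fr(RK,.074,-.052)
plan([(None,down(RK[2])),((q[0],q[1],.26),None),((q[0],q[1],.134),None)])
print(arm.get_state()['joint_pos'])
```

```text
now [ 0.4804 -0.0764  0.2492] gap 0.0323 t 17.25 F [-0.7 -0.1 -1.1]
turn [1.000e-03 1.000e-04 3.593e-01] n 8 row [0.0001 0.     0.0449]
shift [ 0.5464 -0.3959 -0.0215] n 8 row [ 0.0683 -0.0495 -0.0027]
shift [0.    0.    0.252] n 3 row [0.    0.    0.084]
[ 0.52611503  0.21551238 -0.49514737  1.95147727  0.12354848  1.00131574
 -0.19448484]
```

>>> {"api": "drive_tool", "payload": {
  "motion": [
    [0,0,0,0,0,0.0449,-1],
    [0,0,0,0,0,0.0449,-1],
    [0,0,0,0,0,0.0449,-1],
    [0,0,0,0,0,0.0449,-1],
    [0,0,0,0,0,0.0449,-1],
    [0,0,0,0,0,0.0449,-1],
    [0,0,0,0,0,0.0449,-1],
    [0,0,0,0,0,0.0449,-1]
  ]
}}

```text
time_s: 18.05
position: [0.4806, -0.0765, 0.2475]
ee_rot: [3.111, 0.419, 0.002]
wrist_force: [0.5, -0.7, 0.6]
finger_gap: 0.0004
finger_force: 0.0
```

>>> {"api": "drive_tool", "payload": {
  "motion": [
    [0.068,-0.05,-0.003,0,0,0,-1],
    [0.068,-0.05,-0.003,0,0,0,-1],
    [0.068,-0.05,-0.003,0,0,0,-1],
    [0.068,-0.05,-0.003,0,0,0,-1],
    [0.068,-0.05,-0.003,0,0,0,-1],
    [0.068,-0.05,-0.003,0,0,0,-1],
    [0.068,-0.05,-0.003,0,0,0,-1],
    [0.068,-0.05,-0.003,0,0,0,-1]
  ]
}}

```text
time_s: 18.85
position: [0.6894, 0.1909, 0.2591]
ee_rot: [3.11, 0.428, 0.002]
wrist_force: [1.3, -0.5, 0.3]
finger_gap: 0.0007
finger_force: 0.0
```

Run:
```python
from h import *
q=fr(RK,.074,-.052)
plan([((q[0],q[1],.16),down(RK[2])),((q[0],q[1],.134),None)])
s=viewer.snapshot('side'); cv2.imwrite('pics/s1.png',cv2.resize(s['color'][90:290,150:410,::-1],None,fx=3,fy=3,interpolation=cv2.INTER_CUBIC))
```

```text
now [0.6894 0.1909 0.2591] gap 0.0007 t 18.85 F [ 1.3 -0.5  0.3]
turn [ 0.0009 -0.0002 -0.    ] n 1 row [ 0.0009 -0.0002 -0.    ]
shift [-0.0003  0.0058  0.1981] n 3 row [-0.0001  0.0019  0.066 ]
shift [0.    0.    0.052] n 1 row [0.    0.    0.052]
```

View pics/s1.png

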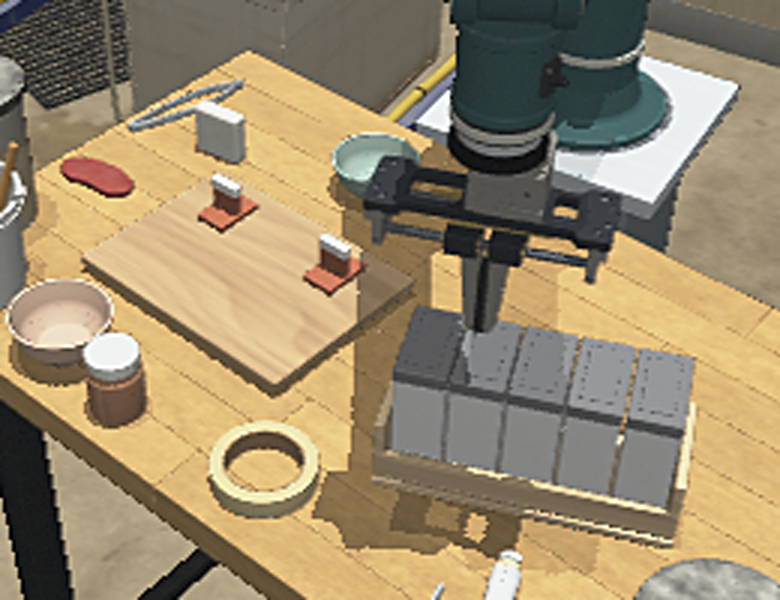

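The side view shows both tiles upright on the board, at (225,205) and (333,265) in the crop. The closed fingers hang behind and above the second canister from the board side. Now I lower them behind it and pull.

>>> {"api": "drive_tool", "payload": {
  "motion": [
    [0,0.006,0.06,0.0009,0,0,-1],
    [0,0,0.06,0,0,0,-1],
    [0,0,0.06,0,0,0,-1],
    [0,0,0.04,0,0,0,-1],
    [0,0,0.028,0,0,0,-1],
    [0,0,0,0,0,0,-1],
    [0,0,0,0,0,0,-1]
  ]
}}

```text
time_s: 19.6
position: [0.6899, 0.1869, 0.136]
ee_rot: [-3.112, -0.428, -0.003]
wrist_force: [-0.3, 0.3, -0.1]
finger_gap: 0.0001
finger_force: 0.0
```

Run:
```python
from h import *
q=fr(RK,.074,-.052);q2=fr(RK,.03,-.052)
plan([((q[0],q[1],.134),down(RK[2])),((q2[0],q2[1],.134),None)])
```

```text
now [0.6899 0.1869 0.136 ] gap 0.0001 t 19.6 F [-0.3  0.3 -0.1]
turn [-0.0001 -0.0006  0.    ] n 1 row [-0.0001 -0.0006  0.    ]
shift [ 0.0008 -0.0022  0.004 ] n 1 row [ 0.0008 -0.0022  0.004 ]
shift [-0.088 -0.     0.   ] n 1 row [-0.088 -0.     0.   ]
```

>>> {"api": "drive_tool", "payload": {
  "motion": [
    [-0.01,-0.002,0,0,0,0,-1],
    [-0.01,0,0,0,0,0,-1],
    [-0.01,0,0,0,0,0,-1],
    [-0.01,0,0,0,0,0,-1],
    [-0.01,0,0,0,0,0,-1],
    [-0.01,0,0,0,0,0,-1],
    [-0.01,0,0,0,0,0,-1]
  ]
}}

```text
time_s: 20.3
position: [0.6551, 0.178, 0.1353]
ee_rot: [-3.112, -0.428, -0.001]
wrist_force: [-0.2, 0.1, 0.3]
finger_gap: 0.0004
finger_force: 0.0
```

>>> {"api": "drive_tool", "payload": {
  "motion": [
    [-0.008,0,0,0,0,0,-1],
    [-0.008,0,0,0,0,0,-1],
    [-0.006,0,0,0,0,0,-1],
    [0,0,0,0,0,0,-1],
    [0,0,0,0,0,0,-1],
    [0,0,0,0,0,0,-1]
  ]
}}

```text
time_s: 20.9
position: [0.6451, 0.1753, 0.1352]
ee_rot: [-3.112, -0.428, -0.002]
wrist_force: [0.3, 0.2, 0.1]
finger_gap: 0.0002
finger_force: 0.0
```

Run:
```python
from h import *
plan([])
s=viewer.snapshot('side'); cv2.imwrite('pics/s2.png',cv2.resize(s['color'][130:270,240:410,::-1],None,fx=4,fy=4,interpolation=cv2.INTER_CUBIC))
```

```text
now [0.6451 0.1753 0.1352] gap 0.0002 t 20.9 F [0.3 0.2 0.1]
```

View pics/s2.png

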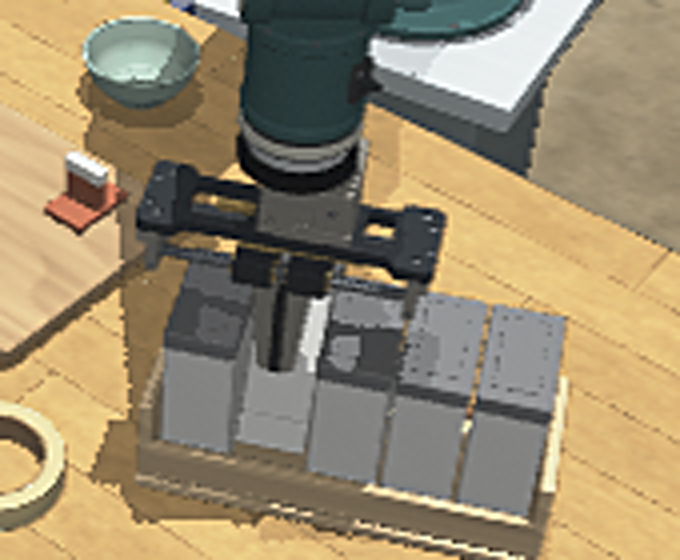

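The canister has tipped forward out of the row (its slot at (275,400) shows empty at the top) and the neighbours stand. Next I rise and approach the side grip.

>>> {"api": "drive_tool", "payload": {
  "motion": [
    [0,0,-0.05,0,0,0,-1],
    [0,0,-0.08,0,0,0,-0.5],
    [0,0,-0.08,0,0,0,0],
    [0,0,-0.04,0,0,0,0.5],
    [0,0,0,0,0,0,0.56],
    [0,0,0,0,0,0,0.56]
  ]
}}

```text
time_s: 21.55
position: [0.6446, 0.175, 0.2598]
ee_rot: [-3.112, -0.428, -0.001]
wrist_force: [-0.2, 0.0, 0.4]
finger_gap: 0.0384
finger_force: 0.0
```

```bash
cat >> h.py <<'E'
def canpt(y,lx,lz,back=0):
    "rack point for tipped can's local (lx,lz), retreat back along tool"
    t=np.pi/6;x,z=lx+.008,lz; X=x*np.cos(t)-z*np.sin(t)-.008-back*.5; Z=x*np.sin(t)+z*np.cos(t)+.010+back*.866
    return np.array([*fr(RK,X,y),Z])
E
python3 - <<'E'
from h import *
p=canpt(-.052,-.025,.104,.09); g=canpt(-.052,-.025,.104); q=np.array([*fr(RK,-.13,-.052),.25])
print(p,g)
plan([(q,down(RK[2])),(p,down(RK[2],np.pi/6)),(g,None)])
print(arm.get_state()['joint_pos'])
E
```

```text
[0.50348108 0.13568526 0.16950664] [0.54680727 0.14784422 0.09156664]
now [0.6446 0.175  0.2598] gap 0.0384 t 21.55 F [-0.2  0.   0.4]
turn [ 0.     -0.0003 -0.    ] n 1 row [ 0.     -0.0003 -0.    ]
shift [-0.3136 -0.0006  0.0197] n 4 row [-0.0784 -0.0001  0.0049]
turn [-0.      0.1667  0.    ] n 4 row [-0.      0.0417  0.    ]
shift [-0.0627 -0.      0.1497] n 2 row [-0.0313 -0.      0.0748]
shift [ 0.   -0.    0.18] n 2 row [ 0.   -0.    0.09]
[-0.03646268  0.5147801  -0.40184298  1.50741065  0.21159957  1.16165085
 -1.77305002]
```

>>> {"api": "drive_tool", "payload": {
  "motion": [
    [-0.078,0,0,0,0,0,0.56],
    [-0.078,0,0,0,0,0,0.56],
    [-0.078,0,0,0,0,0,0.56],
    [-0.078,0,0,0,0,0,0.56],
    [0,0,0,0,0,0,0.56]
  ]
}}

```text
time_s: 22.05
position: [0.4895, 0.1313, 0.258]
ee_rot: [3.11, 0.429, -0.008]
wrist_force: [0.6, 0.2, 0.0]
finger_gap: 0.0716
finger_force: 0.0
```

>>> {"api": "drive_tool", "payload": {
  "motion": [
    [0,0,0,0,0.0417,0,0.56],
    [0,0,0,0,0.0417,0,0.56],
    [0,0,0,0,0.0417,0,0.56],
    [0,0,0,0,0.0417,0,0.56],
    [0,0,0,0,0,0,0.56]
  ]
}}

```text
time_s: 22.55
position: [0.4907, 0.1314, 0.2566]
ee_rot: [-2.944, -0.405, -0.781]
wrist_force: [-0.8, -0.0, -0.1]
finger_gap: 0.0718
finger_force: 0.0
```

Run:
```python
from h import *
p=canpt(-.052,-.025,.104,.09); g=canpt(-.052,-.025,.104)
plan([(p,down(RK[2],np.pi/6)),(g,None)])
print(arm.get_state()['joint_pos'])
```

```text
now [0.4907 0.1314 0.2566] gap 0.0718 t 22.55 F [-0.8 -0.  -0.1]
turn [0.0003 0.0015 0.0001] n 1 row [0.0003 0.0015 0.0001]
shift [-0.0638 -0.0014  0.1643] n 2 row [-0.0319 -0.0007  0.0821]
shift [ 0.   -0.    0.18] n 2 row [ 0.   -0.    0.09]
[ 1.30462880e-01  1.68942532e-03 -4.73625898e-01  2.25748615e+00
  1.00504983e-01  3.66492343e-01 -1.72451110e+00]
```

>>> {"api": "drive_tool", "payload": {
  "motion": [
    [-0.03,0,0.07,0,0.0015,0,0.56],
    [-0.03,-0.001,0.07,0,0,0,0.56],
    [0,0,0.02,0,0,0,0.56],
    [0,0,0,0,0,0,0.56]
  ]
}}

```text
time_s: 22.95
position: [0.5092, 0.1363, 0.1811]
ee_rot: [-2.942, -0.402, -0.792]
wrist_force: [0.2, 0.2, 0.4]
finger_gap: 0.0719
finger_force: 0.0
```

Run:
```python
from h import *
g=canpt(-.052,-.025,.104)
plan([(g,down(RK[2],np.pi/6))])
print(arm.get_state()['joint_pos'])
s=viewer.snapshot('side'); viewer.snapshot('top')
cv2.imwrite('pics/s3.png',cv2.resize(s['color'][120:270,220:400,::-1],None,fx=4,fy=4,interpolation=cv2.INTER_CUBIC))
```

```text
now [0.5092 0.1363 0.1811] gap 0.0719 t 22.95 F [0.2 0.2 0.4]
turn [ 0.001  -0.0006 -0.0003] n 1 row [ 0.001  -0.0006 -0.0003]
shift [-0.0215 -0.002   0.1943] n 3 row [-0.0072 -0.0007  0.0648]
[-0.04968615  0.16963857 -0.32059419  2.30763801  0.57695782  0.17559027
 -2.19493146]
```

View pics/s3.png

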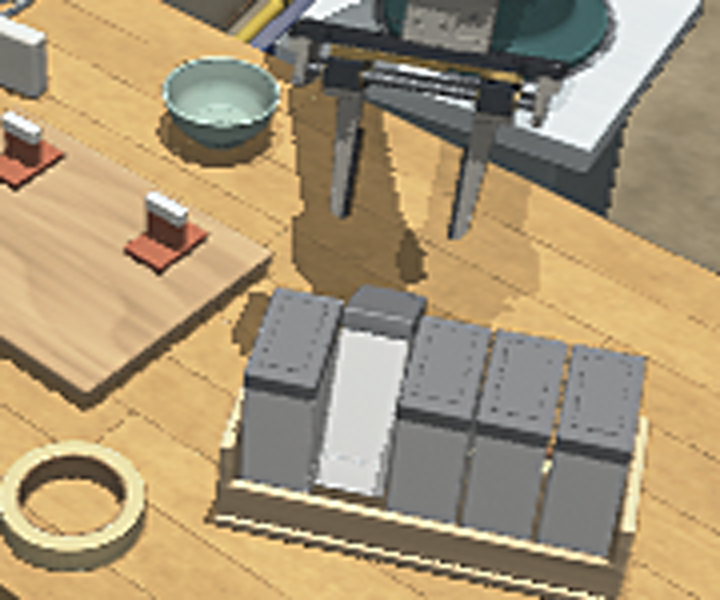

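All is standing. The second canister leans forward, and the open fingers are in front of it. Joint 6 is near its limit at 30° of tool tilt, so I will grip with about 12° instead.

>>> {"api": "drive_tool", "payload": {
  "motion": [
    [0,0,0,0,-0.033,0,0.56],
    [0,0,0,0,-0.033,0,0.56],
    [0,0,0,0,-0.034,0,0.56],
    [0,0,0,0,0,0,0.56]
  ]
}}

```text
time_s: 23.45
position: [0.512, 0.137, 0.1855]
ee_rot: [-3.065, -0.415, -0.339]
wrist_force: [0.1, -0.4, -0.2]
finger_gap: 0.0716
finger_force: 0.0
```

Run:
```python
from h import *
t=np.radians(12); g=np.array([*fr(RK,-.070,-.052),.087]); b=.09
p=np.array([*fr(RK,-.070-b*np.sin(t),-.052),.087+b*np.cos(t)])
plan([(p,down(RK[2],t)),(g,None)])
print(arm.get_state()['joint_pos'])
```

```text
now [0.512  0.137  0.1855] gap 0.0716 t 23.45 F [ 0.1 -0.4 -0.2]
turn [ 0.0001 -0.0036 -0.0013] n 1 row [ 0.0001 -0.0036 -0.0013]
shift [ 0.0395 -0.0022  0.0298] n 1 row [ 0.0395 -0.0022  0.0298]
shift [-0.   -0.    0.18] n 3 row [-0.   -0.    0.06]
[ 0.14953952  0.28321164 -0.54973939  2.07120308  0.28811243  0.62455333
 -1.88463634]
```

>>> {"api": "drive_tool", "payload": {
  "motion": [
    [0.0395,-0.002,0.03,0,-0.0036,-0.001,0.56],
    [0,0,0,0,0,0,0.56],
    [0,0,0.05,0,0,0,0.56],
    [0,0,0.05,0,0,0,0.56],
    [0,0,0.04,0,0,0,0.56],
    [0,0,0.04,0,0,0,0.56],
    [0,0,0,0,0,0,0.56],
    [0,0,0,0,0,0,0.56]
  ]
}}

```text
time_s: 24.25
position: [0.5467, 0.1479, 0.0853]
ee_rot: [-3.07, -0.425, -0.317]
wrist_force: [0.8, 0.4, 1.0]
finger_gap: 0.0717
finger_force: 0.0
```

Run:
```python
from h import *
t=np.radians(12); g=np.array([*fr(RK,-.070,-.052),.087])
plan([(g,down(RK[2],t))])
print(arm.get_state()['joint_pos'])
```

```text
now [0.5467 0.1479 0.0853] gap 0.0717 t 24.25 F [0.8 0.4 1. ]
turn [0.0006 0.0012 0.0005] n 1 row [0.0006 0.0012 0.0005]
shift [ 0.0101  0.0002 -0.0013] n 1 row [ 0.0101  0.0002 -0.0013]
[ 0.00954598  0.49567135 -0.41422596  2.04771549  0.47270392  0.4703363
 -2.04110081]
```

>>> {"api": "drive_tool", "payload": {
  "motion": [
    [0.008,0,-0.001,0,0.001,0,0.56],
    [0,0,0,0,0,0,0.3],
    [0,0,0,0,0,0,0.1],
    [0,0,0,0,0,0,-0.2],
    [0,0,0,0,0,0,-1],
    [0,0,0,0,0,0,-1]
  ],
  "force": 55
}}

```text
time_s: 24.85
position: [0.5512, 0.1491, 0.0866]
ee_rot: [-3.069, -0.424, -0.323]
wrist_force: [-1.9, 0.0, 6.7]
finger_gap: 0.0497
finger_force: 54.8
```

Run:
```python
from h import *
plan([])
```

```text
now [0.5512 0.1491 0.0866] gap 0.0497 t 24.85 F [-1.9  0.   6.7]
```

>>> {"api": "drive_tool", "payload": {
  "motion": [
    [0.003,0,-0.013,0,0,0,-1],
    [0.003,0,-0.013,0,0,0,-1],
    [0.003,0,-0.013,0,0,0,-1],
    [0,0,0,0,0,0,-1],
    [0,0,0,0,0,0,-1]
  ]
}}

```text
time_s: 25.35
position: [0.5515, 0.1488, 0.1062]
ee_rot: [-3.07, -0.424, -0.322]
wrist_force: [0.4, -0.3, -3.8]
finger_gap: 0.0502
finger_force: 54.8
```

Run:
```python
from h import *
plan([])
s=viewer.snapshot('side')
cv2.imwrite('pics/s4.png',cv2.resize(s['color'][120:270,220:400,::-1],None,fx=4,fy=4,interpolation=cv2.INTER_CUBIC))
```

```text
now [0.5515 0.1488 0.1062] gap 0.0502 t 25.35 F [ 0.4 -0.3 -3.8]
```

View pics/s4.png

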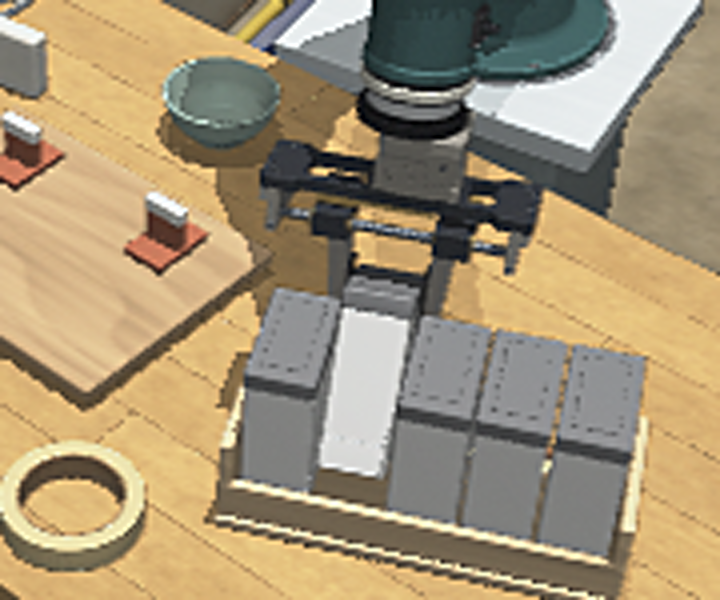

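Lifted 20 mm and still tipped, carried at the grip; the neighbours are unmoved. Now forward and up.

>>> {"api": "drive_tool", "payload": {
  "motion": [
    [-0.0456,0,-0.02,0,0,0,-1],
    [-0.0456,0,-0.026,0,0,0,-1],
    [-0.0456,0,-0.026,0,0,0,-1],
    [-0.0456,0,-0.026,0,0,0,-1],
    [0.011,0,-0.052,0,0,0,-1],
    [0.011,0,-0.052,0,0,0,-1],
    [0.011,0,-0.052,0,0,0,-1],
    [0,0,0,0,0,0,-1]
  ]
}}

```text
time_s: 26.2
position: [0.4579, 0.1229, 0.218]
ee_rot: [-3.069, -0.424, -0.333]
wrist_force: [0.8, -0.5, -4.3]
finger_gap: 0.0497
finger_force: 54.8
```

Run:
```python
from h import *
st=arm.get_state(); M=R.from_rotvec(st['ee_rot']).as_matrix()
print('tilt z',M[:,2],st['joint_pos'])
cy=BD[2]; t=np.radians(-18)
# grasp in can frame: TCP rack(-.066,.0868) when can tipped
v=np.array([-.0665+.008,.0868-.010]); a=np.pi/6
l=np.array([v[0]*np.cos(a)+v[1]*np.sin(a)-.008,-v[0]*np.sin(a)+v[1]*np.cos(a)]); print('local grip',l)
c=fr(BD,.045,-.08); g=fr((*c,cy),l[0],0)
plan([((g[0],g[1],.24),None),(None,down(cy,np.radians(12))),(None,down(cy,t)),((g[0],g[1],.022+l[1]),None)])
```

```text
tilt z [ 0.20680721  0.05452184 -0.97686138] [ 0.24287211  0.13560649 -0.62120561  2.15034116  0.16387991  0.67211964
 -1.77957053]
local grip [-0.02026249  0.09576075]
now [0.4579 0.1229 0.218 ] gap 0.0497 t 26.2 F [ 0.8 -0.5 -4.3]
shift [-0.048   0.7557 -0.0528] n 9 row [-0.0053  0.084  -0.0059]
turn [-0.0286 -0.0022  0.1381] n 4 row [-0.0072 -0.0005  0.0345]
turn [ 0.     -0.1667 -0.    ] n 4 row [ 0.     -0.0417 -0.    ]
shift [0.0755 0.     0.2325] n 3 row [0.0252 0.     0.0775]
```

>>> {"api": "drive_tool", "payload": {
  "motion": [
    [-0.004,0.04,-0.005,0,0,0,-1],
    [-0.004,0.063,-0.005,0,0,0,-1],
    [-0.004,0.063,-0.005,0,0,0,-1],
    [-0.004,0.063,-0.005,0,0,0,-1],
    [-0.004,0.063,-0.005,0,0,0,-1],
    [-0.004,0.063,-0.005,0,0,0,-1],
    [-0.004,0.063,-0.005,0,0,0,-1],
    [-0.004,0.063,-0.005,0,0,0,-1]
  ]
}}

```text
time_s: 27.0
position: [0.5009, -0.1159, 0.2298]
ee_rot: [-3.07, -0.424, -0.317]
wrist_force: [0.5, 0.0, -3.6]
finger_gap: 0.0499
finger_force: 54.8
```

>>> {"api": "drive_tool", "payload": {
  "motion": [
    [-0.004,0.063,-0.005,0,0,0,-1],
    [-0.004,0.063,-0.005,0,0,0,-1],
    [-0.004,0.063,-0.005,0,0,0,-1],
    [-0.004,0.063,0,0,0,0,-1],
    [-0.004,0.023,0,0,0,0,-1],
    [0,0,0,0,0,0,-1]
  ]
}}

```text
time_s: 27.6
position: [0.5271, -0.2517, 0.2349]
ee_rot: [-3.07, -0.419, -0.317]
wrist_force: [-0.3, 1.1, -3.8]
finger_gap: 0.0498
finger_force: 54.8
```

>>> {"api": "drive_tool", "payload": {
  "motion": [
    [0,0,0,-0.0072,0,0.0345,-1],
    [0,0,0,-0.0072,0,0.0345,-1],
    [0,0,0,-0.0072,0,0.0345,-1],
    [0,0,0,-0.0072,0,0.0345,-1],
    [0,0,0,0,0,0,-1]
  ]
}}

```text
time_s: 28.1
position: [0.5279, -0.2468, 0.2363]
ee_rot: [3.097, -0.256, 0.322]
wrist_force: [-0.4, 0.8, -4.4]
finger_gap: 0.0495
finger_force: 54.8
```

>>> {"api": "drive_tool", "payload": {
  "motion": [
    [0,0,0,0,-0.028,0,-1],
    [0,0,0,0,-0.028,0,-1],
    [0,0,0,0,-0.028,0,-1],
    [0,0,0,0,-0.028,0,-1],
    [0,0,0,0,-0.028,0,-1],
    [0,0,0,0,-0.027,0,-1],
    [0,0,0,0,0,0,-1]
  ]
}}

```text
time_s: 28.8
position: [0.5296, -0.2484, 0.2349]
ee_rot: [-3.064, 0.251, 0.489]
wrist_force: [-0.2, 0.4, -4.3]
finger_gap: 0.05
finger_force: 54.8
```

Run:
```python
from h import *
c=fr(BD,.045,-.08); g=fr((*c,BD[2]),-.0203,0)
plan([((g[0],g[1],.16),down(BD[2],np.radians(-18))),((g[0],g[1],.118),None)])
print(arm.get_state()['joint_pos'])
s=viewer.snapshot('side')
cv2.imwrite('pics/s5.png',cv2.resize(s['color'][60:240,140:320,::-1],None,fx=3.3,fy=3.3,interpolation=cv2.INTER_CUBIC))
```

```text
now [ 0.5296 -0.2484  0.2349] gap 0.05 t 28.8 F [-0.2  0.4 -4.3]
turn [-0.0002  0.0009  0.0017] n 1 row [-0.0002  0.0009  0.0017]
shift [ 0.051  -0.0004  0.141 ] n 2 row [ 0.0255 -0.0002  0.0705]
shift [0.026  0.     0.0799] n 1 row [0.026  0.     0.0799]
[ 0.50459178  0.54446778 -0.22140711  1.52630986  0.15511871  1.40119129
 -1.48902715]
```

View pics/s5.png

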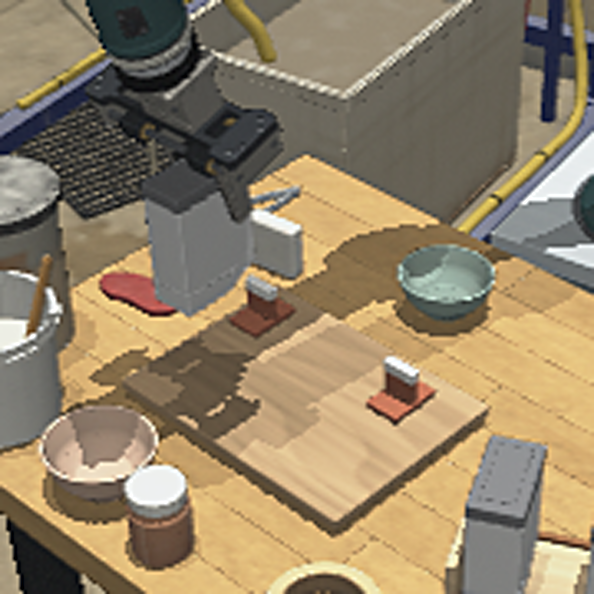

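The canister hangs about upright over the board behind its tile (tile at (262,300), canister at (200,250)). Lowering it.

>>> {"api": "drive_tool", "payload": {
  "motion": [
    [0.0255,0,0.07,0,0.0009,0.0017,-1],
    [0.0255,0,0.07,0,0,0,-1],
    [0.013,0,0.04,0,0,0,-1],
    [0.006,0,0.02,0,0,0,-1],
    [0,0,0,0,0,0,-1],
    [0,0,0,0,0,0,-1]
  ]
}}

```text
time_s: 29.45
position: [0.5312, -0.2507, 0.1326]
ee_rot: [-3.069, 0.267, 0.48]
wrist_force: [-0.6, -0.8, -3.4]
finger_gap: 0.0497
finger_force: 54.8
```

Run:
```python
from h import *
c=fr(BD,.045,-.08); g=fr((*c,BD[2]),-.0203,0)
plan([((g[0],g[1],.118),down(BD[2],np.radians(-18)))])
s=viewer.snapshot('side')
cv2.imwrite('pics/s6.png',cv2.resize(s['color'][90:210,160:280,::-1],None,fx=5,fy=5,interpolation=cv2.INTER_CUBIC))
```

```text
now [ 0.5312 -0.2507  0.1326] gap 0.0497 t 29.45 F [-0.6 -0.8 -3.4]
turn [ 0.0003 -0.0013 -0.0016] n 1 row [ 0.0003 -0.0013 -0.0016]
shift [ 0.0101 -0.0045  0.0274] n 1 row [ 0.0101 -0.0045  0.0274]
```

View pics/s6.png

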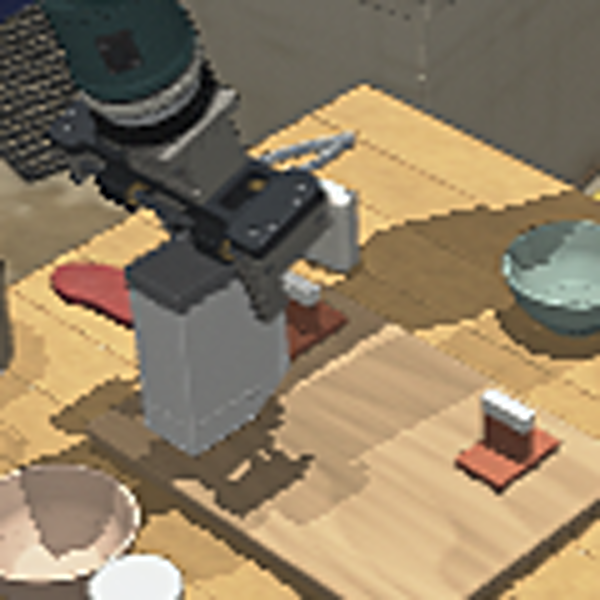

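Canister about 15 mm above the board, behind its tile with clear space. I lower it until contact.

>>> {"api": "drive_tool", "payload": {
  "motion": [
    [0.004,-0.002,0.009,0,0,0,-1],
    [0.004,-0.002,0.009,0,0,0,-1],
    [0.002,0,0.005,0,0,0,-1],
    [0,0,0,0,0,0,-1],
    [0,0,0,0,0,0,-1]
  ]
}}

```text
time_s: 30.0
position: [0.5324, -0.2485, 0.1193]
ee_rot: [-3.068, 0.267, 0.483]
wrist_force: [-1.6, 1.7, 1.0]
finger_gap: 0.0498
finger_force: 54.8
```

>>> {"api": "drive_tool", "payload": {
  "motion": [
    [0.001,0,0.0035,0,0,0,-1],
    [0,0,0,0,0,0,-1],
    [0,0,0,0,0,0,-1]
  ]
}}

```text
time_s: 30.3
position: [0.5324, -0.2484, 0.1192]
ee_rot: [-3.068, 0.267, 0.483]
wrist_force: [-3.1, 2.0, 11.3]
finger_gap: 0.0497
finger_force: 54.8
```

>>> {"api": "drive_tool", "payload": {
  "motion": [
    [0,0,0,0,0,0,0.2],
    [0,0,0,0,0,0,0.4],
    [0,0,0,0,0,0,0.56],
    [0,0,-0.03,0,0,0,0.56],
    [0,0,-0.06,0,0,0,0.56],
    [0,0,-0.08,0,0,0,0.56],
    [0,0,-0.08,0,0,0,0.2],
    [0,0,-0.05,0,0,0,-0.5]
  ]
}}

```text
time_s: 31.1
position: [0.5794, -0.2568, 0.2639]
ee_rot: [-3.07, 0.268, 0.476]
wrist_force: [0.2, 0.5, 0.3]
finger_gap: 0.0578
finger_force: 0.0
```

Run:
```python
from h import *
q=fr(RK,.074,0)
plan([(None,down(BD[2],0)),(None,down(RK[2])),((q[0],q[1],.26),None),((q[0],q[1],.134),None)])
s=viewer.snapshot('side')
cv2.imwrite('pics/s7.png',cv2.resize(s['color'][90:290,150:410,::-1],None,fx=3,fy=3,interpolation=cv2.INTER_CUBIC))
```

```text
now [ 0.5794 -0.2568  0.2639] gap 0.0578 t 31.1 F [0.2 0.5 0.3]
turn [ 0.0008  0.0979 -0.0016] n 3 row [ 0.0003  0.0326 -0.0005]
turn [ 0.      0.     -0.1409] n 4 row [ 0.      0.     -0.0352]
shift [ 0.4533 -0.9008  0.0078] n 12 row [ 0.0378 -0.0751  0.0006]
shift [0.    0.    0.252] n 3 row [0.    0.    0.084]
```

View pics/s7.png

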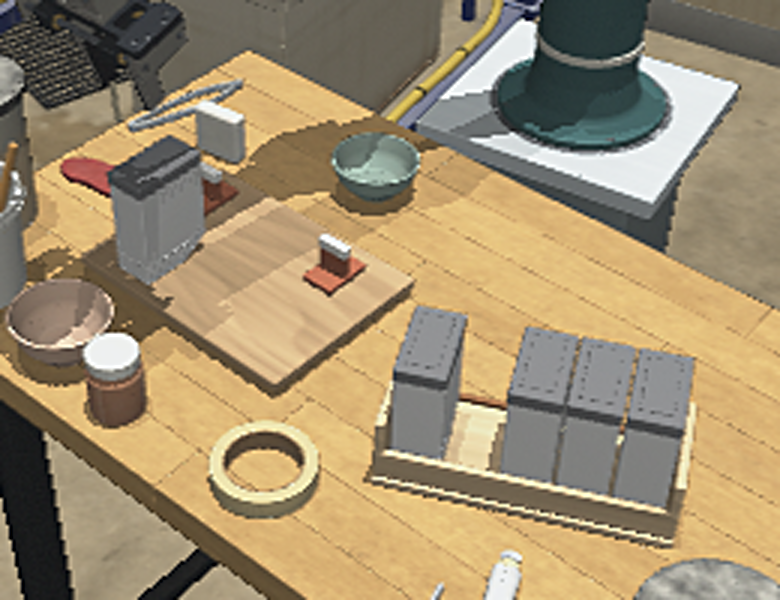

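The first canister stands upright on the board next to its tile; the remaining four stand in the rack. On to the middle canister.

>>> {"api": "drive_tool", "payload": {
  "motion": [
    [0,0,0,0,0.0326,0,-1],
    [0,0,0,0,0.0326,0,-1],
    [0,0,0,0,0.0326,0,-1],
    [0,0,0,0,0,-0.0352,-1],
    [0,0,0,0,0,-0.0352,-1],
    [0,0,0,0,0,-0.0352,-1],
    [0,0,0,0,0,-0.0352,-1]
  ]
}}

```text
time_s: 31.85
position: [0.5777, -0.2566, 0.2606]
ee_rot: [3.111, 0.428, -0.008]
wrist_force: [0.6, 0.2, 0.3]
finger_gap: 0.0006
finger_force: 0.0
```

>>> {"api": "drive_tool", "payload": {
  "motion": [
    [0.038,-0.075,0,0,0,0,-1],
    [0.038,-0.075,0,0,0,0,-1],
    [0.038,-0.075,0,0,0,0,-1],
    [0.038,-0.075,0,0,0,0,-1],
    [0.038,-0.075,0,0,0,0,-1],
    [0.038,-0.075,0,0,0,0,-1]
  ]
}}

```text
time_s: 32.45
position: [0.6281, -0.0077, 0.2599]
ee_rot: [3.112, 0.42, -0.008]
wrist_force: [0.3, -0.2, -0.2]
finger_gap: 0.0004
finger_force: 0.0
```

>>> {"api": "drive_tool", "payload": {
  "motion": [
    [0.038,-0.075,0,0,0,0,-1],
    [0.038,-0.075,0,0,0,0,-1],
    [0.038,-0.075,0,0,0,0,-1],
    [0.038,-0.075,0,0,0,0,-1],
    [0.038,-0.075,0,0,0,0,-1],
    [0.038,-0.075,0,0,0,0,-1],
    [0,0,0,0,0,0,-1]
  ]
}}

```text
time_s: 33.15
position: [0.6763, 0.2464, 0.2586]
ee_rot: [-3.107, -0.434, 0.009]
wrist_force: [-0.3, 0.7, 0.2]
finger_gap: 0.0004
finger_force: 0.0
```

Run:
```python
from h import *
q=fr(RK,.074,0)
plan([((q[0],q[1],.23),down(RK[2])),((q[0],q[1],.134),None)])
```

```text
now [0.6763 0.2464 0.2586] gap 0.0004 t 33.15 F [-0.3  0.7  0.2]
turn [-0.0017  0.0017  0.0014] n 1 row [-0.0017  0.0017  0.0014]
shift [-0.0052  0.0159  0.0572] n 1 row [-0.0052  0.0159  0.0572]
shift [0.    0.    0.192] n 3 row [0.    0.    0.064]
```

>>> {"api": "drive_tool", "payload": {
  "motion": [
    [-0.0025,0.016,0.05,-0.0017,0.0017,0.0014,-1],
    [0,0,0.06,0,0,0,-1],
    [0,0,0.06,0,0,0,-1],
    [0,0,0.04,0,0,0,-1],
    [0,0,0.035,0,0,0,-1],
    [0,0,0,0,0,0,-1],
    [0,0,0,0,0,0,-1]
  ]
}}

```text
time_s: 33.85
position: [0.6792, 0.2293, 0.1366]
ee_rot: [3.109, 0.413, 0.001]
wrist_force: [-0.1, -0.4, -0.2]
finger_gap: 0.0005
finger_force: 0.0
```

Run:
```python
from h import *
q=fr(RK,.074,0);q2=fr(RK,.0275,0)
plan([((q[0],q[1],.134),down(RK[2])),((q2[0],q2[1],.134),None)])
```

```text
now [0.6792 0.2293 0.1366] gap 0.0005 t 33.85 F [-0.1 -0.4 -0.2]
turn [ 0.0017 -0.     -0.0031] n 1 row [ 0.0017 -0.     -0.0031]
shift [-0.0015 -0.0188  0.0052] n 1 row [-0.0015 -0.0188  0.0052]
shift [-0.093 -0.     0.   ] n 2 row [-0.0465 -0.      0.    ]
```

>>> {"api": "drive_tool", "payload": {
  "motion": [
    [-0.0015,-0.0188,0.004,0.0017,0,-0.003,-1],
    [0,0,0,0,0,0,-1],
    [0,0,0,0,0,0,-1]
  ]
}}

```text
time_s: 34.15
position: [0.6757, 0.2391, 0.1348]
ee_rot: [-3.111, -0.43, -0.001]
wrist_force: [-0.6, -0.6, 0.5]
finger_gap: 0.0003
finger_force: 0.0
```

>>> {"api": "drive_tool", "payload": {
  "motion": [
    [-0.01,0,0,0,0,0,-1],
    [-0.01,0,0,0,0,0,-1],
    [-0.01,0,0,0,0,0,-1],
    [-0.01,0,0,0,0,0,-1],
    [-0.01,0,0,0,0,0,-1],
    [-0.01,0,0,0,0,0,-1],
    [-0.01,0,0,0,0,0,-1]
  ]
}}

```text
time_s: 34.85
position: [0.6414, 0.2285, 0.1339]
ee_rot: [3.112, 0.429, -0.001]
wrist_force: [0.8, 0.2, -0.5]
finger_gap: 0.0003
finger_force: 0.0
```

>>> {"api": "drive_tool", "payload": {
  "motion": [
    [-0.008,0,0,0,0,0,-1],
    [-0.008,0,0,0,0,0,-1],
    [-0.006,0,0,0,0,0,-1],
    [0,0,0,0,0,0,-1],
    [0,0,0,0,0,0,-1],
    [0,0,0,0,0,0,-1]
  ]
}}

```text
time_s: 35.45
position: [0.6314, 0.2258, 0.1339]
ee_rot: [-3.112, -0.429, 0.001]
wrist_force: [-0.3, -0.6, -0.0]
finger_gap: 0.0003
finger_force: 0.0
```

>>> {"api": "drive_tool", "payload": {
  "motion": [
    [0,0,-0.05,0,0,0,-1],
    [0,0,-0.08,0,0,0,-0.5],
    [0,0,-0.08,0,0,0,0],
    [0,0,-0.04,0,0,0,0.5],
    [0,0,0,0,0,0,0.56],
    [0,0,0,0,0,0,0.56]
  ]
}}

```text
time_s: 36.05
position: [0.6312, 0.2256, 0.2585]
ee_rot: [3.112, 0.428, -0.001]
wrist_force: [0.2, -0.4, -0.7]
finger_gap: 0.0387
finger_force: 0.0
```

Run:
```python
from h import *
t=np.radians(12); b=.09; Y=0
g=np.array([*fr(RK,-.066,Y),.087]);p=np.array([*fr(RK,-.066-b*np.sin(t),Y),.087+b*np.cos(t)])
plan([((*fr(RK,-.12,Y),.255),down(RK[2])),(p,down(RK[2],t)),(g,None)])
s=viewer.snapshot('side')
cv2.imwrite('pics/s8.png',cv2.resize(s['color'][120:290,250:410,::-1],None,fx=3.5,fy=3.5,interpolation=cv2.INTER_CUBIC))
```

```text
now [0.6312 0.2256 0.2585] gap 0.0387 t 36.05 F [ 0.2 -0.4 -0.7]
turn [0.0001 0.0002 0.    ] n 1 row [0.0001 0.0002 0.    ]
shift [-2.951e-01  1.000e-04  7.000e-03] n 4 row [-0.0738  0.      0.0017]
turn [0.     0.0667 0.    ] n 2 row [0.     0.0333 0.    ]
shift [ 0.0358 -0.      0.1711] n 2 row [ 0.0179 -0.      0.0856]
shift [-0.    0.    0.18] n 3 row [-0.    0.    0.06]
```

View pics/s8.png

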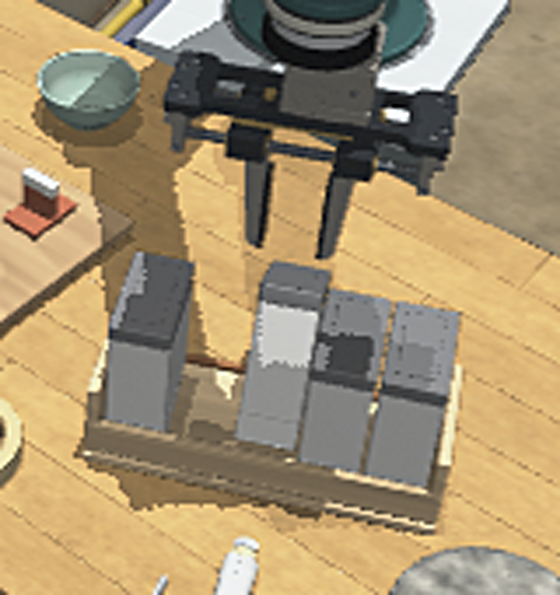

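The middle canister now leans forward; the other three stand. Next comes the side grip.

>>> {"api": "drive_tool", "payload": {
  "motion": [
    [-0.074,0,0.002,0,0,0,0.56],
    [-0.074,0,0.002,0,0,0,0.56],
    [-0.074,0,0.002,0,0,0,0.56],
    [-0.074,0,0.002,0,0,0,0.56],
    [0,0,0,0,0.0333,0,0.56],
    [0,0,0,0,0.0333,0,0.56],
    [0,0,0,0,0,0,0.56]
  ]
}}

```text
time_s: 36.8
position: [0.4856, 0.1844, 0.2531]
ee_rot: [-3.07, -0.424, -0.316]
wrist_force: [-0.2, 0.0, -0.2]
finger_gap: 0.0717
finger_force: 0.0
```

>>> {"api": "drive_tool", "payload": {
  "motion": [
    [0.012,0,0.05,0,0,0,0.56],
    [0.012,0,0.06,0,0,0,0.56],
    [0.012,0,0.06,0,0,0,0.56],
    [0,0,0,0,0,0,0.56],
    [0,0,0,0,0,0,0.56]
  ]
}}

```text
time_s: 37.3
position: [0.5225, 0.1955, 0.1744]
ee_rot: [-3.068, -0.423, -0.315]
wrist_force: [0.1, -0.5, -0.4]
finger_gap: 0.072
finger_force: 0.0
```

Run:
```python
from h import *
t=np.radians(12); b=.09; Y=0
g=np.array([*fr(RK,-.066,Y),.087]);p=np.array([*fr(RK,-.066-b*np.sin(t),Y),.087+b*np.cos(t)])
plan([(p,down(RK[2],t)),(g,None)])
print(arm.get_state()['joint_pos'])
```

```text
now [0.5225 0.1955 0.1744] gap 0.072 t 37.3 F [ 0.1 -0.5 -0.4]
turn [-0.0002  0.0015  0.    ] n 1 row [-0.0002  0.0015  0.    ]
shift [ 0.0014  0.0009 -0.0009] n 1 row [ 0.0014  0.0009 -0.0009]
shift [-0.    0.    0.18] n 3 row [-0.    0.    0.06]
[-0.04443413  0.33988774 -0.46186498  2.01108568  0.31608925  0.64419204
 -2.00172161]
```

>>> {"api": "drive_tool", "payload": {
  "motion": [
    [0.001,0.001,0.04,0,0.0015,0,0.56],
    [0,0,0.05,0,0,0,0.56],
    [0,0,0.05,0,0,0,0.56],
    [0,0,0.038,0,0,0,0.56],
    [0,0,0,0,0,0,0.56],
    [0,0,0,0,0,0,0.56]
  ]
}}

```text
time_s: 37.9
position: [0.5419, 0.2004, 0.0899]
ee_rot: [-3.066, -0.422, -0.33]
wrist_force: [0.5, 0.9, 0.9]
finger_gap: 0.0714
finger_force: 0.0
```

Run:
```python
from h import *
t=np.radians(12); g=np.array([*fr(RK,-.066,0),.087])
plan([(g,down(RK[2],t))])
```

```text
now [0.5419 0.2004 0.0899] gap 0.0714 t 37.9 F [0.5 0.9 0.9]
turn [-0.     -0.0016  0.0001] n 1 row [-0.     -0.0016  0.0001]
shift [-0.0027 -0.0001  0.0053] n 1 row [-0.0027 -0.0001  0.0053]
```

>>> {"api": "drive_tool", "payload": {
  "motion": [
    [-0.002,0,0.005,0,-0.0015,0,0.56],
    [0,0,0,0,0,0,0.3],
    [0,0,0,0,0,0,0.1],
    [0,0,0,0,0,0,-0.2],
    [0,0,0,0,0,0,-1],
    [0,0,0,0,0,0,-1]
  ],
  "force": 55
}}

```text
time_s: 38.5
position: [0.5411, 0.2001, 0.0865]
ee_rot: [-3.067, -0.423, -0.322]
wrist_force: [-2.9, -0.6, 5.6]
finger_gap: 0.0499
finger_force: 54.7
```

>>> {"api": "drive_tool", "payload": {
  "motion": [
    [0.003,0,-0.013,0,0,0,-1],
    [0.003,0,-0.013,0,0,0,-1],
    [0.003,0,-0.013,0,0,0,-1],
    [0,0,0,0,0,0,-1],
    [0,0,0,0,0,0,-1]
  ]
}}

```text
time_s: 39.0
position: [0.5413, 0.1998, 0.1061]
ee_rot: [-3.068, -0.422, -0.321]
wrist_force: [-0.9, 1.0, -3.2]
finger_gap: 0.0499
finger_force: 54.7
```

>>> {"api": "drive_tool", "payload": {
  "motion": [
    [-0.0456,0,-0.02,0,0,0,-1],
    [-0.0456,0,-0.026,0,0,0,-1],
    [-0.0456,0,-0.026,0,0,0,-1],
    [-0.0456,0,-0.026,0,0,0,-1],
    [0.011,0,-0.052,0,0,0,-1],
    [0.011,0,-0.052,0,0,0,-1],
    [0.011,0,-0.052,0,0,0,-1],
    [0,0,0,0,0,0,-1]
  ]
}}

```text
time_s: 39.8
position: [0.4476, 0.174, 0.2179]
ee_rot: [-3.066, -0.422, -0.332]
wrist_force: [1.2, -0.3, -4.1]
finger_gap: 0.0499
finger_force: 54.8
```

Run:
```python
from h import *
c=fr(BD,.045,.08); g=fr((*c,BD[2]),-.0203,0)
plan([((g[0],g[1],.235),None),(None,down(BD[2],np.radians(12))),(None,down(BD[2],np.radians(-18))),((g[0],g[1],.132),None)])
s=viewer.snapshot('top')
for r in viewer.trace('tile_a','top'): print(r['p'],r['at'],r['region'].sum(),atz(s,r['at'],.06), [fr((0,0,-BD[2]),*(atz(s,r['at'],.06)[:2]-BD[:2]))])
```

```text
now [0.4476 0.174  0.2179] gap 0.0499 t 39.8 F [ 1.2 -0.3 -4.1]
shift [ 0.077   0.5702 -0.018 ] n 7 row [ 0.011   0.0815 -0.0026]
turn [-0.0297 -0.002   0.1377] n 4 row [-0.0074 -0.0005  0.0344]
turn [ 0.     -0.1667 -0.    ] n 4 row [ 0.     -0.0417 -0.    ]
shift [0.0637 0.     0.1959] n 3 row [0.0212 0.     0.0653]
0.75 [224.6, 323.5] 232 [ 0.43510992 -0.2534172   0.06      ] [array([-0.07009304, -0.10104617])]
```

>>> {"api": "drive_tool", "payload": {
  "motion": [
    [0.009,0.045,-0.002,0,0,0,-1],
    [0.009,0.066,-0.002,0,0,0,-1],
    [0.009,0.066,-0.002,0,0,0,-1],
    [0.009,0.066,-0.002,0,0,0,-1],
    [0.009,0.066,-0.002,0,0,0,-1],
    [0.009,0.066,-0.002,0,0,0,-1],
    [0.009,0.066,-0.002,0,0,0,-1],
    [0.009,0.066,-0.002,0,0,0,-1]
  ]
}}

```text
time_s: 40.7
position: [0.5455, -0.0632, 0.2274]
ee_rot: [-3.067, -0.422, -0.314]
wrist_force: [0.4, 0.1, -4.0]
finger_gap: 0.0498
finger_force: 54.8
```

>>> {"api": "drive_tool", "payload": {
  "motion": [
    [0.005,0.063,0,0,0,0,-1],
    [0,0,0,-0.0074,0,0.0344,-1],
    [0,0,0,-0.0074,0,0.0344,-1],
    [0,0,0,-0.0074,0,0.0344,-1],
    [0,0,0,-0.0074,0,0.0344,-1],
    [0,0,0,0,0,0,-1]
  ]
}}

```text
time_s: 41.3
position: [0.5561, -0.0905, 0.2279]
ee_rot: [3.096, -0.259, 0.317]
wrist_force: [0.5, 0.4, -2.9]
finger_gap: 0.0498
finger_force: 54.8
```

>>> {"api": "drive_tool", "payload": {
  "motion": [
    [0,0,0,0,-0.028,0,-1],
    [0,0,0,0,-0.028,0,-1],
    [0,0,0,0,-0.028,0,-1],
    [0,0,0,0,-0.028,0,-1],
    [0,0,0,0,-0.028,0,-1],
    [0,0,0,0,-0.027,0,-1],
    [0,0,0,0,0,0,-1]
  ]
}}

```text
time_s: 42.0
position: [0.5581, -0.0919, 0.2272]
ee_rot: [-3.065, 0.256, 0.493]
wrist_force: [-0.2, -0.6, -2.7]
finger_gap: 0.0496
finger_force: 54.8
```

Run:
```python
from h import *
c=fr(BD,.045,.08); g=fr((*c,BD[2]),-.0203,0)
plan([((g[0],g[1],.132),down(BD[2],np.radians(-18)))])
s=viewer.snapshot('side')
for r in viewer.trace('tile_a','side'): print(r['p'],r['at'],r['region'].sum(),atz(s,r['at'],.05))
cv2.imwrite('pics/s9.png',cv2.resize(s['color'][80:230,150:330,::-1],None,fx=4,fy=4,interpolation=cv2.INTER_CUBIC))
```

```text
now [ 0.5581 -0.0919  0.2272] gap 0.0496 t 42.0 F [-0.2 -0.6 -2.7]
turn [0.0002 0.0016 0.0007] n 1 row [0.0002 0.0016 0.0007]
shift [ 0.0602 -0.0024  0.1807] n 3 row [ 0.0201 -0.0008  0.0602]
0.6 [154.6, 221.2] 59 [ 0.46441529 -0.2472582   0.05      ]
0.57 [179.2, 261.9] 222 [ 0.50135325 -0.06285185  0.05      ]
```

View pics/s9.png

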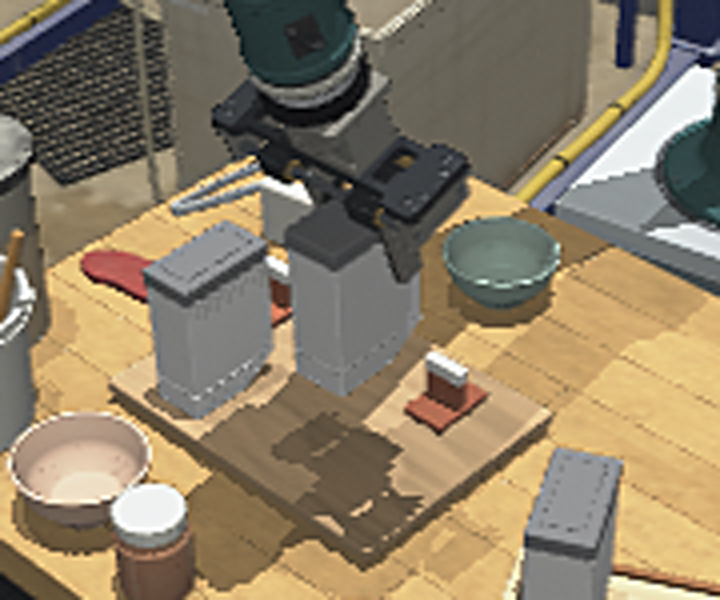

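The second canister hangs upright over the board between the first canister (210,320) and its tile (445,395), with clear space. I lower it as before.

>>> {"api": "drive_tool", "payload": {
  "motion": [
    [0.02,0,0.06,0,0.0016,0,-1],
    [0.02,-0.001,0.06,0,0,0,-1],
    [0.012,-0.001,0.035,0,0,0,-1],
    [0.007,0,0.018,0,0,0,-1],
    [0,0,0,0,0,0,-1],
    [0,0,0,0,0,0,-1]
  ]
}}

```text
time_s: 42.7
position: [0.5595, -0.091, 0.1402]
ee_rot: [-3.069, 0.259, 0.477]
wrist_force: [0.2, -0.1, -3.5]
finger_gap: 0.0501
finger_force: 54.8
```

Run:
```python
from h import *
c=fr(BD,.045,.08); g=fr((*c,BD[2]),-.0203,0)
plan([((g[0],g[1],.1195),down(BD[2],np.radians(-18)))])
```

```text
now [ 0.5595 -0.091   0.1402] gap 0.0501 t 42.7 F [ 0.2 -0.1 -3.5]
turn [ 0.0004 -0.0018  0.0002] n 1 row [ 0.0004 -0.0018  0.0002]
shift [0.0119 0.     0.0397] n 1 row [0.0119 0.     0.0397]
```

>>> {"api": "drive_tool", "payload": {
  "motion": [
    [0.004,0,0.015,0,0,0,-1],
    [0.004,0,0.012,0,0,0,-1],
    [0.003,0,0.006,0,0,0,-1],
    [0,0,0,0,0,0,-1],
    [0,0,0,0,0,0,-1]
  ]
}}

```text
time_s: 43.2
position: [0.5592, -0.091, 0.1217]
ee_rot: [-3.069, 0.259, 0.481]
wrist_force: [0.1, -1.0, -4.6]
finger_gap: 0.0501
finger_force: 54.8
```

>>> {"api": "drive_tool", "payload": {
  "motion": [
    [0.0012,0,0.0045,0,0,0,-1],
    [0,0,0,0,0,0,-1],
    [0,0,0,0,0,0,-1]
  ]
}}

```text
time_s: 43.5
position: [0.559, -0.0909, 0.1195]
ee_rot: [-3.069, 0.259, 0.481]
wrist_force: [0.3, 0.5, -4.1]
finger_gap: 0.0496
finger_force: 54.8
```

Not in contact yet; a little more.

>>> {"api": "drive_tool", "payload": {
  "motion": [
    [0.0006,0,0.002,0,0,0,-1],
    [0,0,0,0,0,0,-1],
    [0,0,0,0,0,0,-1]
  ]
}}

```text
time_s: 43.8
position: [0.559, -0.091, 0.1184]
ee_rot: [-3.069, 0.259, 0.481]
wrist_force: [0.1, -0.4, -3.8]
finger_gap: 0.0498
finger_force: 54.8
```

>>> {"api": "drive_tool", "payload": {
  "motion": [
    [0.0006,0,0.002,0,0,0,-1],
    [0,0,0,0,0,0,-1],
    [0,0,0,0,0,0,-1]
  ]
}}

```text
time_s: 44.1
position: [0.559, -0.091, 0.1173]
ee_rot: [-3.069, 0.259, 0.481]
wrist_force: [-0.1, 0.6, -3.4]
finger_gap: 0.0496
finger_force: 54.8
```

>>> {"api": "drive_tool", "payload": {
  "motion": [
    [0.0006,0,0.002,0,0,0,-1],
    [0.0006,0,0.002,0,0,0,-1],
    [0,0,0,0,0,0,-1],
    [0,0,0,0,0,0,-1]
  ]
}}

```text
time_s: 44.5
position: [0.5591, -0.0909, 0.1171]
ee_rot: [-3.069, 0.259, 0.481]
wrist_force: [-2.2, 0.5, 8.0]
finger_gap: 0.0499
finger_force: 54.7
```

>>> {"api": "drive_tool", "payload": {
  "motion": [
    [0,0,0,0,0,0,0.2],
    [0,0,0,0,0,0,0.4],
    [0,0,0,0,0,0,0.5],
    [0,0,-0.03,0,0,0,0.5],
    [0,0,-0.06,0,0,0,0.5],
    [0,0,-0.08,0,0,0,0.5],
    [0,0,-0.08,0,0,0,0.5],
    [0,0,-0.08,0,0,0,0.5]
  ]
}}

```text
time_s: 45.3
position: [0.6094, -0.0993, 0.2751]
ee_rot: [-3.069, 0.259, 0.479]
wrist_force: [-0.1, -0.8, -0.3]
finger_gap: 0.0691
finger_force: 0.0
```

>>> {"api": "drive_tool", "payload": {
  "motion": [
    [0,-0.08,0,0,0,0,0.5],
    [0,-0.08,0,0,0,0,0.5],
    [0,-0.08,0,0,0,0,0.5],
    [0,-0.08,0,0,0,0,0.5],
    [0,-0.08,0,0,0,0,0.5],
    [0,-0.08,0,0,0,0,0.5],
    [0,-0.08,0,0,0,0,0.5],
    [0,0,0,0,0,0,0.5]
  ]
}}

```text
time_s: 46.1
position: [0.6545, 0.185, 0.2727]
ee_rot: [-3.066, 0.243, 0.482]
wrist_force: [0.8, 0.5, -1.0]
finger_gap: 0.0689
finger_force: 0.0
```

Run:
```python
from h import *
np.set_printoptions(precision=3,suppress=True)
plan([])
def bf(p): return fr((0,0,-BD[2]),*(p[:2]-BD[:2]))
for n in('top','side'):
    s=viewer.snapshot(n)
    for l,zz in(('tile_a',(.022,.068)),('can_a',None)):
        for r in viewer.trace(l,n):
            h=.048
            rows,cols=np.where(r['region'])
            box=(rows.min(),rows.max(),cols.min(),cols.max())
            if l=='tile_a': p=atz(s,r['at'],h); print(n,l,round(r['p'],2),np.round(r['at'],1),box,p,'board',bf(p))
            else: p=atz(s,r['at'],.1); print(n,l,round(r['p'],2),np.round(r['at'],1),box,r['region'].sum(),p,'board',bf(p))
    # expected tiles
    for e in((.4549,-.234),(.4806,-.0764)): print('exp tile',proj(s,(*e,.048)))
    # white fin tops near board
    im=s['color'].astype(int); w=(im.min(2)>150)
    k,lab,stt,cen=cv2.connectedComponentsWithStats(w.astype(np.uint8))
    for i in range(1,k):
        p=atz(s,cen[i][::-1],.062)
        if 8<stt[i,4]<120 and abs(bf(p)).max()<.17: print(' fin?',cen[i][::-1],stt[i,4],p,bf(p))
```

```text
now [0.654 0.185 0.273] gap 0.0689 t 46.1 F [ 0.8  0.5 -1. ]
top tile_a 0.81 [223.9 324.5] (np.int64(213), np.int64(232), np.int64(320), np.int64(334)) [ 0.439 -0.259  0.048] board [-0.066 -0.105]
top tile_a 0.57 [212.7 266.6] (np.int64(202), np.int64(220), np.int64(260), np.int64(273)) [ 0.475 -0.076  0.048] board [-0.061  0.081]
top tile_a 0.48 [217.3 370.5] (np.int64(212), np.int64(227), np.int64(356), np.int64(388)) [ 0.46  -0.405  0.048] board [-0.02  -0.246]
top can_a 0.95 [173.2 157.1] (np.int64(156), np.int64(191), np.int64(143), np.int64(170)) 708 [0.591 0.266 0.1  ] board [-0.003  0.437]
top can_a 0.9 [183.8 324.1] (np.int64(165), np.int64(202), np.int64(312), np.int64(335)) 701 [ 0.557 -0.253  0.1  ] board [ 0.05 -0.08]
top can_a 0.88 [173.4 272.9] (np.int64(158), np.int64(194), np.int64(263), np.int64(281)) 554 [ 0.59  -0.095  0.1  ] board [0.056 0.081]
exp tile [218.849 316.578]
exp tile [210.869 266.776]
side can_a 0.98 [228.6 346.5] (np.int64(203), np.int64(254), np.int64(335), np.int64(361)) 940 [0.607 0.269 0.1  ] board [0.011 0.443]
side can_a 0.94 [158.  203.6] (np
[... 259 characters left out ...]
 [230.7 367.1] (np.int64(208), np.int64(258), np.int64(354), np.int64(380)) 928 [0.585 0.319 0.1  ] board [-0.019  0.489]
side can_a 0.63 [180.7 240.1] (np.int64(155), np.int64(206), np.int64(223), np.int64(255)) 1249 [ 0.592 -0.084  0.1  ] board [0.056 0.092]
exp tile [154.875 226.049]
exp tile [174.702 261.684]
 fin? [146.469 265.938] 32 [ 0.359 -0.134  0.062] [-0.165  0.004]
 fin? [145.905 219.333] 21 [ 0.44  -0.271  0.062] [-0.062 -0.118]
 fin? [169. 221.] 16 [ 0.54  -0.194  0.062] [ 0.023 -0.025]
 fin? [170.188 260.969] 32 [ 0.477 -0.081  0.062] [-0.058  0.075]
 fin? [191.412 257.618] 34 [ 0.569 -0.036  0.062] [0.026 0.135]
 fin? [208.791 244.582] 67 [ 0.655 -0.028  0.062] [0.109 0.158]
```

The first tile was knocked aside to about board (−64, −105) mm. That is still on the board and about 112 mm from its canister. A quick silhouette check of uprightness comes before handing in.

Run:
```python
from h import *
from scipy.optimize import minimize
def hull(s,x,y,yaw,tilt,roll,z0):
    P=[(lx,ly,lz) for ly in(-.025,.025) for lx,lz in((-.046,.022),(-.008,0),(.046,0),(.046,.13),(-.046,.13))]
    M=R.from_euler('zyx',[yaw,tilt,roll]).as_matrix()
    pts=np.array([proj(s,M@np.array(p)+[x,y,z0])[::-1] for p in P],np.float32)
    m=np.zeros((384*4,512*4),np.uint8); cv2.fillConvexPoly(m,np.round(cv2.convexHull(pts)*4).astype(int),1); return m
S={n:viewer.snapshot(n) for n in('top','side')}
T={n:viewer.trace('can_a',n) for n in S}
def near(n,p):
    u=proj(S[n],p); b=[r for r in T[n] if np.hypot(*(np.array(r['at'])-u))<9]; return b[0]['region'] if b else None
for nm,F,x,y,z in(('R',BD,.045,-.08,.022),('L',BD,.045,.08,.022),('k-104',RK,0,-.104,.01),('k52',RK,0,.052,.01),('k104',RK,0,.104,.01)):
    c=fr(F,x,y); reg={n:near(n,(*c,z+.075)) for n in S}
    regs={n:cv2.resize(v.astype(np.uint8),None,fx=4,fy=4,interpolation=cv2.INTER_NEAREST) for n,v in reg.items() if v is not None}
    def cost(q): 
        t=0
        for n,v in regs.items():
            m=hull(S[n],q[0],q[1],q[2],q[3],q[4],z); t+=1-(m&v).sum()/(m|v).sum()
        return t/len(regs)
    if not regs: print(nm,'unseen'); continue
    r=minimize(cost,[*c,F[2],0,0],method='Nelder-Mead',options=dict(maxfev=250,initial_simplex=np.array([[*c,F[2],0,0]]+[np.array([*c,F[2],0,0])+d for d in np.diag([.008,.008,.08,.06,.06])])))
    print(nm,list(regs),np.round(c,3),np.round(r.x,3),round(cost([*c,F[2],0,0]),3),round(r.fun,3))
```

```text
R ['top', 'side'] [ 0.552 -0.252] [ 0.554 -0.253 -0.151  0.004 -0.005] 0.086 0.069
L ['top', 'side'] [ 0.579 -0.094] [ 0.579 -0.093 -0.136  0.006  0.012] 0.064 0.053
k-104 ['side'] [0.633 0.118] [ 0.632  0.116  0.293  0.022 -0.032] 0.146 0.122
k52 ['top', 'side'] [0.591 0.268] [0.59  0.27  0.286 0.001 0.002] 0.13 0.109
k104 ['top', 'side'] [0.577 0.318] [ 0.578  0.332  0.311 -0.047  0.121] 0.28 0.232
```

```bash
python3 -c "
from plant import job
print(job.sign_off())"
```

```text
the job is handed in; nothing more can be done
None
```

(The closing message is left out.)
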